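# Pack sample tubes in the transport tray and lock the retaining bar

### The job

Pack the sample tubes for transport: free the tray's retaining bar by pushing in its two orange wing studs and turning them a quarter turn anticlockwise so that they spring out, slide the bar back clear of the cradles, and lay every loose capped tube from the bench flat in a cradle of its own, lengthwise in the middle, with all violet caps towards the tray's violet-striped front edge. Then slide the bar forward to its front stop over the tubes, and lock it again: push each stud in and turn it a quarter turn clockwise until it springs into its notch. Leave the other things on the bench where they are.

Things in the scene. Friction and masses are not known exactly. Their poses are not given: they have to be found in the camera images.
- tray: white sample tray, 210 x 316 mm, fixed to the bench. Origin on the bench plane below the middle of the four cradles; x points from the front edge (violet stripe, x = -85 mm) to the rear edge (+125 mm), y along the cradle row, z up. Floor 8 mm high. Grey side rails, tops 58 mm high, at |y| = 124 to 158 mm. A tube laid right has its origin at tray x = 0, its cap to -x
- bar (a joint): aluminium retaining bar across the tray (44 mm wide in x, 316 mm long in y, underside 60 and top 72 mm above the bench) sliding along the tray's x on the rails. Value in m = x of its middle in the tray frame: 0 at the front stop, over the tubes' middles (closed); 0.095 at the rear stop, clear of the cradles (open). Starts closed. About 2 N of friction; stays where left
- bar_handle (a point): top centre of the black upright tab in the middle of the bar: 14 mm thick in x, 60 mm long in y, 36 mm tall, its top 108 mm above the bench; axes parallel to the tray's
- cradle1 (a point): middle of the first cradle (tray x = 0, y = -84 mm), 39.5 mm above the bench, where the axis of a tube in it lies, along the tray's x; the others are at y = -28, 28, 84. A cradle is the valley between round humps (20 mm radius, tops 42 mm high) that bear the tube body at |x| = 22 to 34 mm; at |x| < 22 mm there is free room for fingers down to the floor
- stud_a_head (a point): top centre of the orange wing of the stud at the left (+y) end of the bar, 141 mm from its middle: wing 44 mm long in its x, 14 mm thick in y, 28 mm tall, on a round stem 14 mm thick that stands 14 mm out of the bar; top 114 mm above the bench when out. x runs along the wing: along the tray's x when unlocked, along the bar when locked
- stud_a_press (a joint): how far stud a is pushed in, m: 0 out, 0.0125 bottomed; spring 4 N (out) to 7.8 N (bottomed). Its tip enters a hole in the rail only with the bar at the front stop (within 2 mm); elsewhere it is blocked after about 0.5 mm. It must be in 11 mm to turn; locked, it rests at 0.0035
- stud_a_turn (a joint): turn of stud a, rad, growing clockwise seen from above: 0 unlocked, 1.57 locked, stop at 1.62. It turns only while pushed in 11 mm, so keep pressing while turning; let go part-way it stays there. Let go at 1.57, it springs back 7 mm into a notch (press 0.0035), holding the bar. Starts locked
- stud_b_head (a point): top centre of the orange wing of the stud at the right (-y) end of the bar, 141 mm from its middle: wing 44 mm long in its x, 14 mm thick in y, 28 mm tall, on a round stem 14 mm thick that stands 14 mm out of the bar; top 114 mm above the bench when out. x runs along the wing: along the tray's x when unlocked, along the bar when locked
- stud_b_press (a joint): how far stud b is pushed in, m: 0 out, 0.0125 bottomed; spring 4 N (out) to 7.8 N (bottomed). Its tip enters a hole in the rail only with the bar at the front stop (within 2 mm); elsewhere it is blocked after about 0.5 mm. It must be in 11 mm to turn; locked, it rests at 0.0035
- stud_b_turn (a joint): turn of stud b, rad, growing clockwise seen from above: 0 unlocked, 1.57 locked, stop at 1.62. It turns only while pushed in 11 mm, so keep pressing while turning; let go part-way it stays there. Let go at 1.57, it springs back 7 mm into a notch (press 0.0035), holding the bar. Starts locked
- tube1: sample tube lying loose on the bench (2 to 4 are present), 130 mm long, 40 to 85 g. Origin on its axis, 15 mm above the bench; -x points to the cap. Violet cap, 30 mm square, at x = -68 to -42 mm; off-white round body, 26 mm diameter, -42 to +54; white foot rim, 30 mm diameter, +54 to +62. Grip it across the body at the origin
- tube1_cap (a point): centre of that tube's violet cap, on its axis, 55 mm from the tube's origin
- tube2: sample tube lying loose on the bench (2 to 4 are present), 130 mm long, 40 to 85 g. Origin on its axis, 15 mm above the bench; -x points to the cap. Violet cap, 30 mm square, at x = -68 to -42 mm; off-white round body, 26 mm diameter, -42 to +54; white foot rim, 30 mm diameter, +54 to +62. Grip it across the body at the origin
- tube2_cap (a point): centre of that tube's violet cap, on its axis, 55 mm from the tube's origin
- tube3: sample tube lying loose on the bench (2 to 4 are present), 130 mm long, 40 to 85 g. Origin on its axis, 15 mm above the bench; -x points to the cap. Violet cap, 30 mm square, at x = -68 to -42 mm; off-white round body, 26 mm diameter, -42 to +54; white foot rim, 30 mm diameter, +54 to +62. Grip it across the body at the origin
- tube3_cap (a point): centre of that tube's violet cap, on its axis, 55 mm from the tube's origin
- tube4: sample tube lying loose on the bench (2 to 4 are present), 130 mm long, 40 to 85 g. Origin on its axis, 15 mm above the bench; -x points to the cap. Violet cap, 30 mm square, at x = -68 to -42 mm; off-white round body, 26 mm diameter, -42 to +54; white foot rim, 30 mm diameter, +54 to +62. Grip it across the body at the origin
- tube4_cap (a point): centre of that tube's violet cap, on its axis, 55 mm from the tube's origin
- jar: bystander: small jar, 42 mm across, 48 mm tall, origin under it
- petri: bystander: flat glass dish, 90 mm across, 18 mm tall
- beaker: bystander: glass beaker, 80 mm across, 95 mm tall
- flask: bystander: amber bottle, 72 mm across, 170 mm tall
Things that resemble listed ones, but are neither listed nor needed, are in the scene too. What is shaped like the tube3 but turquoise is not meant.

How it is judged:
On the way, in this order (a step that is already met when the one before it is completed fails the run):
1. every tube present lies in a cradle, caps to the front (x of tube1 in the frame of tray between -0.015 and 0.015 m and z of tube1 in the frame of tray between 0.034 and 0.047 m and angle between the x axis of each of tube1, tube2, tube3, tube4 and the x axis of tray, either way round below 0.12 rad and x of each of tube1_cap, tube2_cap, tube3_cap, tube4_cap in the frame of tray below -0.03 m and linear speed of each of tube1, tube2, tube3, tube4 below 0.03 m/s and (y of tube1 in the frame of tray between -0.092 and -0.076 m or y of tube1 in the frame of tray between -0.036 and -0.02 m or y of tube1 in the frame of tray between 0.02 and 0.036 m or y of tube1 in the frame of tray between 0.076 and 0.092 m) and x of tube2 in the frame of tray between -0.015 and 0.015 m and z of tube2 in the frame of tray between 0.034 and 0.047 m and (y of tube2 in the frame of tray between -0.092 and -0.076 m or y of tube2 in the frame of tray between -0.036 and -0.02 m or y of tube2 in the frame of tray between 0.02 and 0.036 m or y of tube2 in the frame of tray between 0.076 and 0.092 m) and x of tube3 in the frame of tray between -0.015 and 0.015 m and z of tube3 in the frame of tray between 0.034 and 0.047 m and (y of tube3 in the frame of tray between -0.092 and -0.076 m or y of tube3 in the frame of tray between -0.036 and -0.02 m or y of tube3 in the frame of tray between 0.02 and 0.036 m or y of tube3 in the frame of tray between 0.076 and 0.092 m) and x of tube4 in the frame of tray between -0.015 and 0.015 m and z of tube4 in the frame of tray between 0.034 and 0.047 m and (y of tube4 in the frame of tray between -0.092 and -0.076 m or y of tube4 in the frame of tray between -0.036 and -0.02 m or y of tube4 in the frame of tray between 0.02 and 0.036 m or y of tube4 in the frame of tray between 0.076 and 0.092 m)), for 0.2 s.
2. the retaining bar is at its front stop over the tubes (all of step 1 and value of joint bar below 0.005 m), for 0.2 s.
3. both studs are locked (value of joint bar below 0.005 m and value of joint each of stud_a_turn, stud_b_turn above 1.45 rad and value of joint stud_a_press between 0.002 and 0.006 m and value of joint stud_b_press between 0.002 and 0.006 m), for 0.2 s.
At the end, for the whole second after the job is handed in: Every tube at rest in a cradle: within 15 mm of the middle lengthwise, 8 mm sideways, axis 34-47 mm high and within 0.12 rad of the tray's x, cap to the front; bar within 5 mm of its front stop; both studs turned over 1.45 rad and sprung back (pressed 2-6 mm) (all of step 1 and all of step 3); the robot touches nothing.
It fails at once if the jar was pushed away by more than 40 mm (distance of jar from where it was at the start of the episode above 0.04 m).
It fails at once if the petri was pushed away by more than 40 mm (distance of petri from where it was at the start of the episode above 0.04 m).
It fails at once if the beaker was pushed away by more than 40 mm (distance of beaker from where it was at the start of the episode above 0.04 m).
It fails at once if the flask was pushed away by more than 40 mm (distance of flask from where it was at the start of the episode above 0.04 m).
Of tube1, tube2, tube3, tube4 only 2 to 4 are there at a start; the rules pass over those that are not, and their reading is None.
At some moment in a run one of tube1, tube2, tube3, tube4 may be knocked a few centimetres aside while the robot is not near it.
Once in a run the grip may slacken for a moment while it holds something.
It also fails if it takes over 210 s, if anything falls off the work surface, if the arm or the gripper's body presses on something with over 40 N, if the wrist force passes 120 N, or if a joint passes its speed limit or range.

### The arm

A 6-joint arm with a two-finger parallel gripper is mounted at the origin on the work surface. World frame = base frame: x ahead of the robot, y to its left, z up, the work surface at z = 0. Lengths are in m, angles in rad, forces in N, time in s.
With the tool pointing down it reaches from about 0.225 to 0.725 m from the base axis. Payload 3.1 kg.
Tool frame: the origin (TCP) lies at the centre of the arm's flange, where the gripper is bolted on; the fingertips stand 173 mm ahead of it and the grasp point (between the pads) lies ctrl.grip_depth ahead of it (ctrl.grip_depth is the distance from the TCP to the grasp point, in m); z points along the fingers, y is the direction in which the jaws open and shut (so a half turn about z gives the same grasp; the last joint's range is limited). The gripper opens to 85 mm and grips with 20 to 120 N. Pads are 22 mm wide; open, the fingers measure 114 mm over their backs; the gripper's body (76 mm by 85 mm) begins 54 mm behind the grasp point. The pads swing forward as they close: fully open they stand 13 mm farther back than shut.
Start: joints at [1.136, 0.048, 0.099, 1.622, 0, 1.443], TCP at [0.159, 0.5, 0.405] pointing down, gripper open.
Joint ranges: [-2.91, 2.91], [-0.99, 1.94], [-1.21, 1.42], [-2.12, 2.29], [-1.49, 1.47], [-3.14, 3.14]. Speed limits (rad/s): [2.79, 2.79, 3.14, 3.14, 3.14, 3.14].

### API

Orientations are given as a unit quaternion [w, x, y, z].
In Python, from workcell import ctrl gives the robot as it stands.
- The arm moves only by the tool play_rows, never from a script. Its argument "commands" is a list of rows, each a list of 3 entries, a list of its own where there are three numbers: the shift along the tool's x, y, z in mm, then the turn, a rotation vector about the tool's x, y, z in rad, then the closure, from -1 (fully open) to 1 (shut). A call has 1 to 8 rows; each row is the pose to reach, as a shift and turn from the pose commanded when the call began, along the tool's axes at that moment; what a row does not reach only later rows make up. A row lasts 1/8 s, in which the tool goes at most 62.5 mm and 10.7 degrees, less where a joint would pass 70% of its speed; a pose out of reach is approached as far as the arm can. A call with a gripper value outside its range is refused whole. The fingers move at their own pace and stop on an object; the grip force is fixed at half the most. Time passes only in rows, so rows that repeat a pose let the fingers close. It gives the time, the measured TCP pose, the force and the opening at its end, in the units of the state.
- ctrl.get_obs(): the state, without advancing time (a new reading comes with each control period).
- ctrl.snapshot(name): name is "side" or "top" or "wrist"; returns a dict with "pixels" (384x512x3 uint8, red, green, blue), "mtx" (3x3 intrinsics, pixels), "R" (3x3) and "t" (3): a world point X has camera coordinates R X + t; the wrist camera has in their place "T_tool_cam" (4x4, takes a point from camera to tool coordinates, whose origin is the TCP and whose axes are the flange's). Camera axes: x right, y down, z forward; pixel columns grow to the right and rows downward; lengths in m; the calibration is good to about 2 mm. A picture is of the moment at which its call begins: read the wrist's pose just before it. There is no depth.
- ctrl.job_done(): hands the job in, once; it reports no verdict.
The state is a dict: "t": time; "q": joint angles; "joint_vel": joint speeds; "effort": joint torques, N m; "tool_pos": TCP position; "tool_rot": TCP orientation; "ft_force": force on the tool from outside, world axes, zero at the start; "wrist_torque": the same for the moment, N m; "gripper_width": finger opening in m.
Only numpy, scipy, OpenCV 4.12 (cv2) and the standard library are available. Lean on these libraries where they do the work, as an engineer would, in place of code of your own. Each camera call takes 0.05 s, during which the arm holds its last target.

## Working session

There is one attempt and no reset: what is moved stays moved. The work goes in short steps, Python scripts to look and compute and a tool call to move; the robot and the scene stay as the last step left them, time stands still between calls to the robot, and variables do not carry over. Pictures are saved under pics/ and viewed, and the job is handed in when it is done.

Besides the shell and the picture viewer there is one more tool, called after "Call:" as a command line: name --argument value ..., lists and objects as JSON in quotes. play_rows: Moves the arm, as the interface text tells. Its arguments: {"type":"object","properties":{"commands":{"type":"array","items":{"type":"array"}}},"required":["commands"]}

```bash
mkdir -p pics; ls; python3 - <<'E'
from workcell import ctrl
import cv2
o=ctrl.get_obs()
print({k:(v if not hasattr(v,'round') else v) for k,v in o.items()}); print(ctrl.grip_depth)
for n in("side","top","wrist"):
    s=ctrl.snapshot(n); cv2.imwrite(f"pics/{n}0.png",s["pixels"][:,:,::-1])
    print(n,s["mtx"],s.get("R"),s.get("t"),s.get("T_tool_cam"))
E
```

```text
pics
{'t': 0.0, 'q': array([ 1.13619929e+00,  4.87881303e-02,  9.75460124e-02,  1.62197973e+00,
       -5.77616619e-07,  1.44298298e+00]), 'joint_vel': array([ 7.99835785e-05,  1.04882106e-03, -1.73894983e-04, -9.00074742e-04,
       -6.66480399e-04,  7.71904194e-04]), 'effort': array([ 7.02322654e-05, -3.38780594e+01,  3.20016897e+01,  2.00713350e-02,
       -2.01800526e-04, -6.84736150e-06]), 'tool_pos': array([0.15847938, 0.50029582, 0.40347122]), 'tool_rot': array([-3.36280741e-04,  1.52790911e-01,  9.88257794e-01, -1.16520734e-03]), 'ft_force': array([-0.24554707,  0.13252246,  0.59855241]), 'wrist_torque': array([-0.01614294,  0.04490445,  0.02657241]), 'gripper_width': 0.08551772165755332}
0.1547
side [[384.86160031   0.         260.27599438]
 [  0.         384.86160031 185.50062349]
 [  0.           0.           1.        ]] [[ 0.83589029 -0.54882801  0.00867413]
 [-0.36058032 -0.560958   -0.74518988]
 [ 0.4138469   0.61976927 -0.66679592]] [-0.47824153  0.27951909  0.88476737] None
top [[409.00835016   0.         249.9773768 ]
 [  0.         409.00835016 187.62339919]
 [  0.           0.           1.        ]] [[ 0.01445367 -0.99985717  0.00875929]
 [-0.98474537 -0.0157533  -0.17328704]
 [ 0.17340028 -0.00612103 -0.98483241]] [-0.00411782  0.55844227  1.16773476] None
wrist [[343.88187855   0.         262.44451335]
 [  0.         343.88187855 199.24209017]
 [  0.           0.           1.        ]] None None [[-5.20799234e-04 -9.46002347e-01 -3.24159355e-01  8.34542954e-02]
 [ 9.99999331e-01 -8.27635183e-04  8.08694666e-04  6.00215303e-04]
 [-1.03331274e-03 -3.24158717e-01  9.46002145e-01  3.06991589e-02]
 [ 0.00000000e+00  0.00000000e+00  0.00000000e+00  1.00000000e+00]]
```

View pics/top0.png

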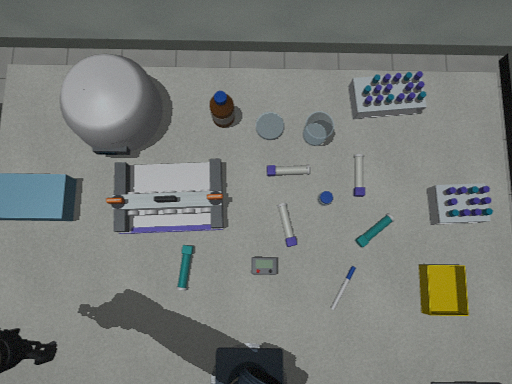

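View pics/side0.png

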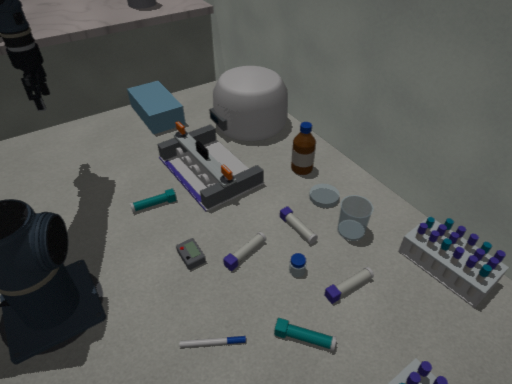

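View pics/wrist0.png

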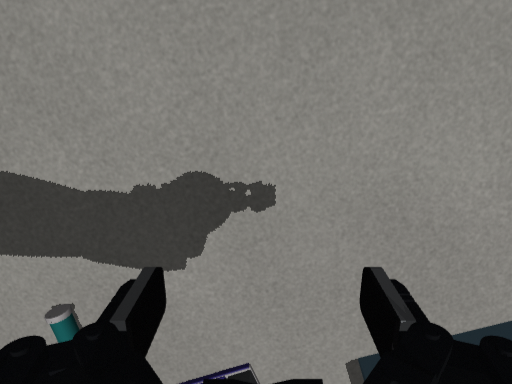

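The top view shows three candidates with violet caps. Tube A has its body at about (290,170) and cap at (270,170). Tube B is at (286,225) with cap (291,241), and tube C is at (359,175) with cap (359,191). Lookalikes are the turquoise tubes at (186,267) and (375,230), the pen at (343,288), and the rack caps at (388,88) and (468,200). The tray is at (170,197) with its violet stripe on the robot's side.

```bash
cat > h.py <<'E'
from workcell import ctrl
import cv2, numpy as np
from scipy.spatial.transform import Rotation as Ro
def rot(q): return Ro.from_quat([q[1],q[2],q[3],q[0]])
def cam(name):
    o=ctrl.get_obs(); s=ctrl.snapshot(name); K=np.array(s["mtx"])
    if name=="wrist":
        Rt=rot(o["tool_rot"]).as_matrix(); T=np.array(s["T_tool_cam"])
        Rc=Rt@T[:3,:3]; c=Rt@T[:3,3]+o["tool_pos"]
        R=Rc.T; t=-R@c
    else: R=np.array(s["R"]); t=np.array(s["t"])
    return s["pixels"],K,R,t
def ray(px,c,z):
    _,K,R,t=c; px=np.atleast_2d(px).astype(float)
    d=np.c_[px,np.ones(len(px))]@np.linalg.inv(K).T@R; o=-R.T@t
    return o+d*((z-o[2])/d[:,2])[:,None]
def proj(X,c):
    _,K,R,t=c; p=(np.atleast_2d(X)@R.T+t)@K.T; return p[:,:2]/p[:,2:]
def blobs(m,amin=15):
    n,l,st,ce=cv2.connectedComponentsWithStats(m.astype(np.uint8)); return [(ce[i],st[i,4],l==i) for i in range(1,n) if st[i,4]>=amin]
def hsv(c): return cv2.cvtColor(c[0],cv2.COLOR_RGB2HSV)
def violet(c): h=hsv(c); return (h[...,0]>118)&(h[...,0]<145)&(h[...,1]>110)&(h[...,2]>40)
def orange(c): h=hsv(c); return (h[...,0]<18)&(h[...,1]>150)&(h[...,2]>120)
def save(c,n,k=1,crop=None):
    im=c[0][:,:,::-1]
    if crop: x0,y0,x1,y1=crop; im=im[y0:y1,x0:x1]
    cv2.imwrite("pics/"+n,cv2.resize(im,None,fx=k,fy=k,interpolation=cv2.INTER_CUBIC))
E
python3 - <<'E'
from h import *
np.set_printoptions(precision=4,suppress=True)
for n in("top","side"):
    c=cam(n)
    print(n,'violet')
    for ce,a,m in blobs(violet(c)): print(ce,a,ray(ce,c,.015 if a<300 else .008)[0])
    print('orange')
    for ce,a,m in blobs(orange(c),8): print(ce,a,ray(ce,c,.1)[0])
    save(c,n+"_tray.png",5,(95,145,240,245) if n=="top" else (140,110,280,215))
    save(c,n+"_tubes.png",4,(240,150,400,255) if n=="top" else (210,180,390,320))
E
```

```text
top violet
[418.0811  74.973 ] 37 [ 0.942  -0.5328  0.015 ]
[397.0513  76.5385] 39 [ 0.9354 -0.4645  0.015 ]
[386.5294  77.2647] 34 [ 0.9323 -0.4304  0.015 ]
[409.25    85.6389] 36 [ 0.9049 -0.5023  0.015 ]
[419.7105  85.0263] 38 [ 0.9076 -0.5361  0.015 ]
[377.5455  88.303 ] 33 [ 0.894  -0.3998  0.015 ]
[388.1176  87.2941] 34 [ 0.898 -0.434  0.015]
[400.1081  96.8919] 37 [ 0.8662 -0.4709  0.015 ]
[410.8611  95.9444] 36 [ 0.87   -0.5056  0.015 ]
[379.0909  98.1515] 33 [ 0.8607 -0.4035  0.015 ]
[368.3939  99.0606] 33 [ 0.8571 -0.3691  0.015 ]
[270.7308 170.2821] 78 [ 0.6197 -0.059   0.015 ]
[359.4937 191.2152] 79 [ 0.5586 -0.3312  0.015 ]
[451.4737 190.2632] 38 [ 0.5661 -0.6141  0.015 ]
[462.2143 190.    ] 42 [ 0.5674 -0.6473  0.015 ]
[484.3333 189.2143] 42 [ 0.5709 -0.7157  0.015 ]
[480.0213 200.617 ] 94 [ 0.5353 -0.6994  0.015 ]
[452.2564 201.5385] 39 [ 0.5311 -0.614   0.015 ]
[470.5591 212.0108] 93 [ 0.4998 -0.6676  0.015 ]
[170.7527 228.08  ] 275 [0.4373 0.2401 0.015 ]
[290.9744 241.2949] 78 [ 0.4033 -0.1208  0.015 ]
orange
[213.3529 194.1765] 17 [0.5289 0.1083 0.1   ]
[213.7 197.2
[... 165 characters left out ...]
0.015 ]
[284.6364 212.3247] 77 [ 0.6186 -0.0555  0.015 ]
[422.2676 227.8451] 71 [ 0.9016 -0.3084  0.015 ]
[437.3972 232.6028] 141 [ 0.9222 -0.3423  0.015 ]
[457.1953 233.4688] 128 [ 0.9649 -0.3735  0.015 ]
[472.5065 238.8831] 77 [ 0.9829 -0.4078  0.015 ]
[458.0897 252.2179] 78 [ 0.9113 -0.4148  0.015 ]
[475.1012 257.4405] 168 [ 0.9334 -0.4491  0.015 ]
[496.1699 258.4771] 153 [ 0.9758 -0.4804  0.015 ]
[230.4231 261.6154] 156 [ 0.4027 -0.1212  0.015 ]
[332.2717 293.4837] 184 [ 0.5568 -0.3301  0.015 ]
[419.0593 373.1067] 253 [ 0.5816 -0.5621  0.015 ]
[440.3919 380.2568] 74 [ 0.6058 -0.5942  0.015 ]
orange
[179.1111 124.7778] 9 [0.5097 0.3963 0.1   ]
[225.4118 169.4706] 17 [0.5241 0.1105 0.1   ]
```

View pics/top_tray.png

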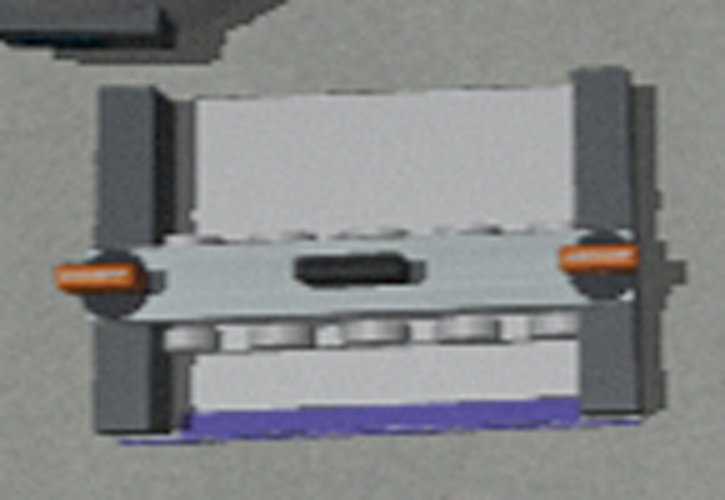

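View pics/top_tubes.png

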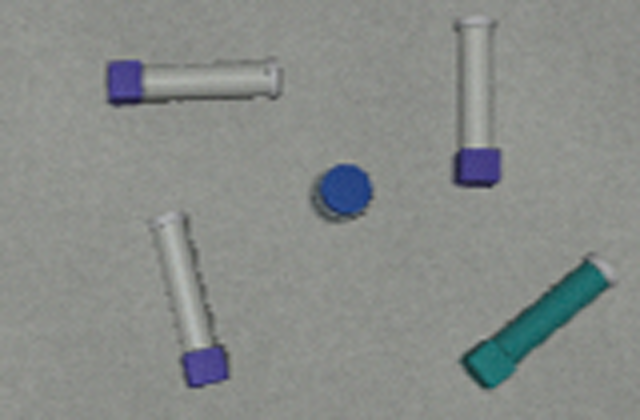

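The close crops confirm three off-white tubes with violet caps, and that the tray and bar are locked with both wings lying along the bar. Next I'll get a wrist view over the tray.

```bash
cat >> h.py <<'E'
def target_R(ang):
    y=np.array([np.cos(ang),np.sin(ang),0]); z=np.array([0,0,-1.]); return np.c_[np.cross(y,z),y,z]
def go(pos,ang):
    """pos: target TCP; ang: world angle of tool y"""
    o=ctrl.get_obs(); R=rot(o["tool_rot"]).as_matrix()
    d=R.T@(np.array(pos)-o["tool_pos"])*1000; w=Ro.from_matrix(R.T@target_R(ang)).as_rotvec()
    print("shift",d.round(1),"rot",w.round(3),"rows",np.ceil(max(np.linalg.norm(d)/62.5,np.degrees(np.linalg.norm(w))/10.7)))
def ob():
    o=ctrl.get_obs(); R=rot(o["tool_rot"]).as_matrix(); print("t",round(o["t"],2),"tcp",o["tool_pos"].round(4),"tooly",round(float(np.arctan2(R[1,1],R[0,1])),3),"F",o["ft_force"].round(1),"w",round(o["gripper_width"],4),"q",o["q"].round(2))
E
python3 -c "
from h import *
go([.50,.25,.43],1.626)"
```

```text
shift [-401.2 -135.6  -25.8] rot [-0.001 -0.    -0.362] rows 7.0
```

Call:
play_rows --commands '[[[-57,-19,-4],[0,0,-0.06],-1],[[-115,-38,-8],[0,0,-0.12],-1],[[-172,-57,-12],[0,0,-0.18],-1],[[-230,-76,-16],[0,0,-0.24],-1],[[-287,-95,-20],[0,0,-0.3],-1],[[-345,-116,-24],[0,0,-0.362],-1],[[-401,-136,-26],[0,0,-0.362],-1],[[-401,-136,-26],[0,0,-0.362],-1]]'

```text
t: 1.25
tool_pos: [0.5027, 0.2468, 0.4296]
tool_rot: [-0.0, -0.024, 1.0, -0.001]
ft_force: [-0.3, 0.6, -0.1]
gripper_width: 0.0853
```

```bash
python3 - <<'E'
from h import *
ob(); c=cam("wrist"); save(c,"w1.png",1.5); ob()
for ce,a,m in blobs(orange(c),20):
    (x,y),(w,h),an=cv2.minAreaRect(np.argwhere(m)[:,::-1].astype(np.float32)); print(ce,a,(w,h,an),ray(ce,c,.1105)[0])
E
```

```text
t 1.25 tcp [0.5027 0.2468 0.4296] tooly 1.62 F [-0.3  0.6 -0.1] w 0.0853 q [ 0.34  0.15  0.26  1.68 -0.    0.29]
t 1.3 tcp [0.5011 0.2482 0.4299] tooly 1.622 F [-0.4  0.3  0.4] w 0.0857 q [0.34 0.15 0.26 1.68 0.   0.29]
[419.44874715 193.3143508 ] 439 (14.0, 48.0, 90.0) [0.50595594 0.38591907 0.1105    ]
```

View pics/w1.png

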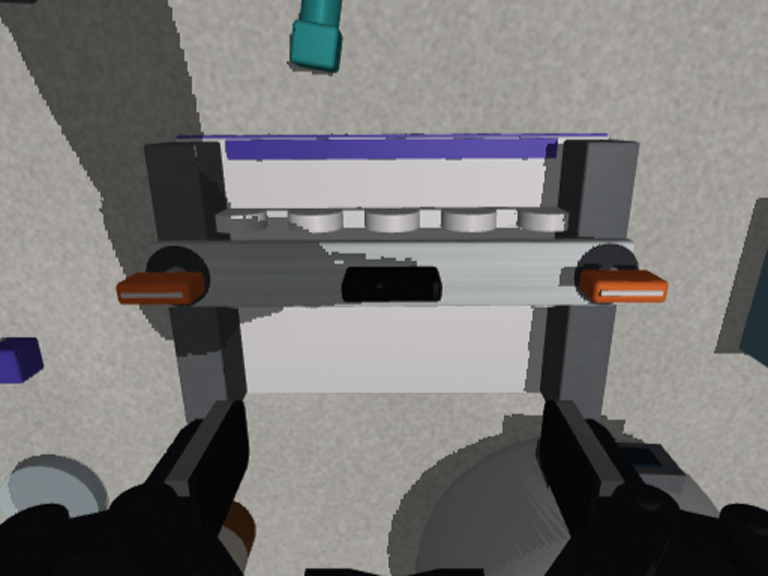

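```bash
python3 - <<'E'
from h import *
c=cam("wrist")
save(c,"w1a.png",6,(385,170,455,215)); save(c,"w1b.png",6,(70,170,140,215))
for px in [(103.3,198),(422,196.7)]: print(ray(px,c,.1105))
E
python3 -c "
import cv2,numpy as np
a=cv2.imread('pics/w1a.png');b=cv2.imread('pics/w1b.png');cv2.imwrite('pics/w1ab.png',np.vstack([a,b]))"
```

```text
[[0.52231235 0.10880548 0.1105    ]]
[[0.50683883 0.39069324 0.1105    ]]
```

View pics/w1ab.png

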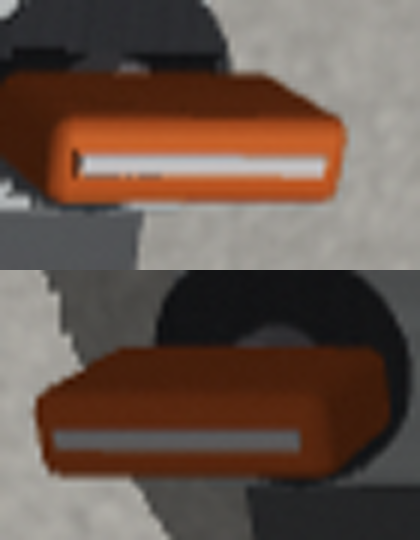

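```bash
python3 - <<'E'
from h import *
c=cam("wrist")
P=[ray(p,c,.1105)[0] for p in [(417.8,196.5),(100,197.5)]]; a,b=P
d=a-b; print(P,np.linalg.norm(d),(a+b)/2,np.arctan2(-d[0],d[1]))
# handle top z=.108 : dark mask near centre
p=ray((261,189),c,.108); print(p)
# violet stripe line direction / tray front edge
m=violet(c); bl=max(blobs(m),key=lambda x:x[1]); print(bl[0],bl[1],ray(bl[0],c,.008))
# top view rendition
c=cam("top"); 
for ce,A,m in blobs(cv2.morphologyEx(((hsv(c)[...,0]<18)&(hsv(c)[...,1]>110)&(hsv(c)[...,2]>60)).astype(np.uint8),cv2.MORPH_CLOSE,np.ones((3,3))),20): print(ce,A,ray(ce,c,.106)[0])
E
```

```text
[array([0.50564394, 0.38822311, 0.1105    ]), array([0.52139473, 0.10694381, 0.1105    ])] 0.28171995772494485 [0.51351933 0.24758346 0.1105    ] 0.05593857819307278
[[0.5067842  0.24908188 0.108     ]]
[257.95642374 101.57963937] 2662 [[0.43760191 0.24188077 0.008     ]]
[221.10830325 107.36823105] 277 [0.78587531 0.09281503 0.106     ]
[214.34444444 196.45555556] 90 [0.5214768 0.1048235 0.106    ]
```

```bash
python3 -c "
from h import *
ob();go([.5056,.3882,.31],.056)"
```

```text
t 1.45 tcp [0.499  0.2503 0.4307] tooly 1.627 F [ 0.6 -0.4 -0.2] w 0.0853 q [0.34 0.14 0.26 1.68 0.   0.29]
shift [-14.4 137.3 120.7] rot [-0.000e+00 -1.000e-03  1.571e+00] rows 9.0
```

Call:
play_rows --commands '[[[-2,20,15],[0,0,0.18],-0.3],[[-4,40,30],[0,0,0.36],-0.3],[[-6,60,45],[0,0,0.54],-0.3],[[-8,80,60],[0,0,0.72],-0.3],[[-10,100,75],[0,0,0.9],-0.3],[[-12,118,90],[0,0,1.08],-0.3],[[-14,137,105],[0,0,1.26],-0.3],[[-14,137,121],[0,0,1.44],-0.3]]'

```text
t: 2.45
tool_pos: [0.5043, 0.3899, 0.3095]
tool_rot: [-0.0, 0.639, 0.769, 0.0]
ft_force: [0.0, 0.3, -0.1]
gripper_width: 0.0561
```

Call:
play_rows --commands '[[[0,0,0],[0,0,0.131],-0.3],[[0,0,0],[0,0,0.131],-0.3],[[0,0,0],[0,0,0.131],-0.3],[[0,0,0],[0,0,0.131],-0.3]]'

```text
t: 2.95
tool_pos: [0.506, 0.3876, 0.3103]
tool_rot: [0.0, 0.687, 0.727, 0.0]
ft_force: [0.4, -0.5, 0.6]
gripper_width: 0.0557
```

```bash
python3 - <<'E'
from h import *
ob(); c=cam("wrist"); save(c,"w2.png",1.5); go([.5056,.3882,.258],.056)
E
```

```text
t 2.95 tcp [0.506  0.3876 0.3103] tooly 0.057 F [ 0.4 -0.5  0.6] w 0.0557 q [0.55 0.34 0.25 1.48 0.   2.06]
shift [ 0.8 -0.5 52.3] rot [ 0.001 -0.     0.   ] rows 1.0
```

View pics/w2.png

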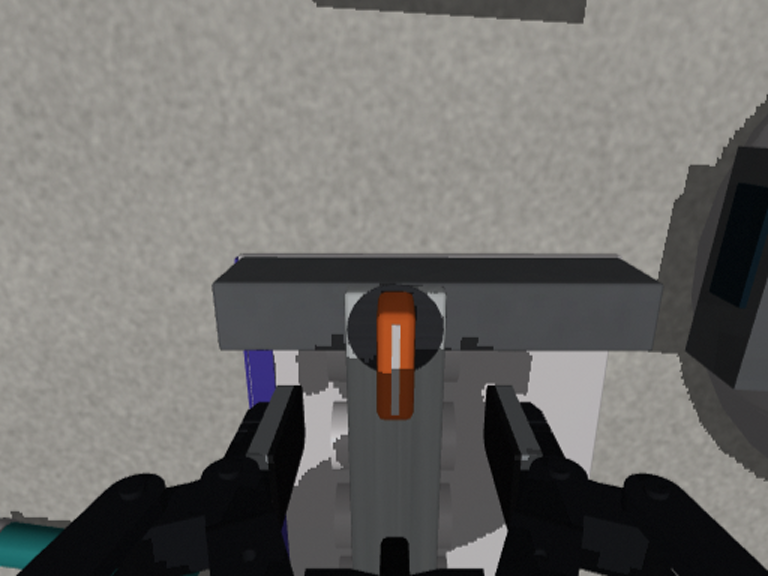

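```bash
python3 - <<'E'
from h import *
c=cam("wrist"); print(ray((263.6,246.7),c,.1105))
E
```

```text
[[0.50726232 0.38659861 0.1105    ]]
```

Call:
play_rows --commands '[[[1,0,26],[0,0,0],-0.3],[[1,0,52],[0,0,0],-0.3],[[1,0,52],[0,0,0],-0.3],[[1,0,52],[0,0,0],-0.3]]'

```text
t: 3.55
tool_pos: [0.5064, 0.3883, 0.2587]
tool_rot: [0.0, 0.687, 0.726, 0.001]
ft_force: [1.0, -0.5, 0.7]
gripper_width: 0.0555
```

Call:
play_rows --commands '[[[-1,0,0],[0,0,0],0.2],[[-1,0,0],[0,0,0],1],[[-1,0,0],[0,0,0],1],[[-1,0,0],[0,0,0],1],[[-1,0,0],[0,0,0],1],[[-1,0,0],[0,0,0],1]]'

```text
t: 4.3
tool_pos: [0.5065, 0.3875, 0.2588]
tool_rot: [0.0, 0.687, 0.726, 0.001]
ft_force: [-1.6, 0.4, 5.2]
gripper_width: 0.0133
```

Call:
play_rows --commands '[[[0,0,3],[0,0,0],1],[[0,0,6],[0,0,0],1],[[0,0,9],[0,0,0],1],[[0,0,9],[0,0,0],1]]'

```text
t: 4.8
tool_pos: [0.5064, 0.3874, 0.2502]
tool_rot: [0.0, 0.687, 0.726, 0.001]
ft_force: [-1.4, -2.3, 8.0]
gripper_width: 0.0129
```

```bash
python3 - <<'E'
from h import *
ob()
E
```

```text
t 4.8 tcp [0.5064 0.3874 0.2502] tooly 0.055 F [-1.4 -2.3  8. ] w 0.0129 q [ 0.55  0.36  0.15  1.36 -0.    2.06]
```

Call:
play_rows --commands '[[[0,0,1],[0,0,-0.18],1],[[0,0,1],[0,0,-0.36],1],[[0,0,1],[0,0,-0.54],1],[[0,0,1],[0,0,-0.72],1],[[0,0,1],[0,0,-0.9],1],[[0,0,1],[0,0,-1.08],1],[[0,0,1],[0,0,-1.26],1],[[0,0,1],[0,0,-1.44],1]]'

```text
t: 5.8
tool_pos: [0.5064, 0.3868, 0.2499]
tool_rot: [0.001, 0.035, 0.999, -0.001]
ft_force: [-1.5, -3.8, 9.7]
gripper_width: 0.0132
```

Call:
play_rows --commands '[[[0,0,0],[0,0,-0.14],1],[[0,0,0],[0,0,-0.14],1],[[0,0,0],[0,0,-0.14],1],[[0,0,0],[0,0,-0.14],1]]'

```text
t: 6.3
tool_pos: [0.5065, 0.3866, 0.2499]
tool_rot: [0.001, -0.032, 1.0, -0.001]
ft_force: [-0.9, -4.2, 9.7]
gripper_width: 0.0125
```

```bash
python3 - <<'E'
from h import *
ob()
E
```

```text
t 6.3 tcp [0.5065 0.3866 0.2499] tooly 1.634 F [-0.9 -4.2  9.7] w 0.0125 q [ 0.55  0.36  0.15  1.36 -0.    0.48]
```

Call:
play_rows --commands '[[[0,0,-5],[0,0,0],1],[[0,0,-10],[0,0,0],1],[[0,0,-12],[0,0,0],0],[[0,0,-12],[0,0,0],-0.3],[[0,0,-12],[0,0,0],-0.3],[[0,0,-60],[0,0,0],-0.3],[[0,0,-60],[0,0,0],-0.3],[[0,0,-60],[0,0,0],-0.3]]'

```text
t: 7.3
tool_pos: [0.5062, 0.3874, 0.3076]
tool_rot: [0.0, -0.032, 0.999, 0.0]
ft_force: [0.9, -0.0, 0.2]
gripper_width: 0.0555
```

```bash
python3 - <<'E'
from h import *
ob(); c=cam("wrist"); save(c,"w3.png",1.5); go([.5220,.1065,.31],.056)
E
```

```text
t 7.3 tcp [0.5062 0.3874 0.3076] tooly 1.635 F [ 0.9 -0.   0.2] w 0.0555 q [0.55 0.34 0.24 1.47 0.   0.48]
shift [   2.1 -281.2   -3.2] rot [-2.000e-03 -1.000e-03  1.579e+00] rows 9.0
```

View pics/w3.png

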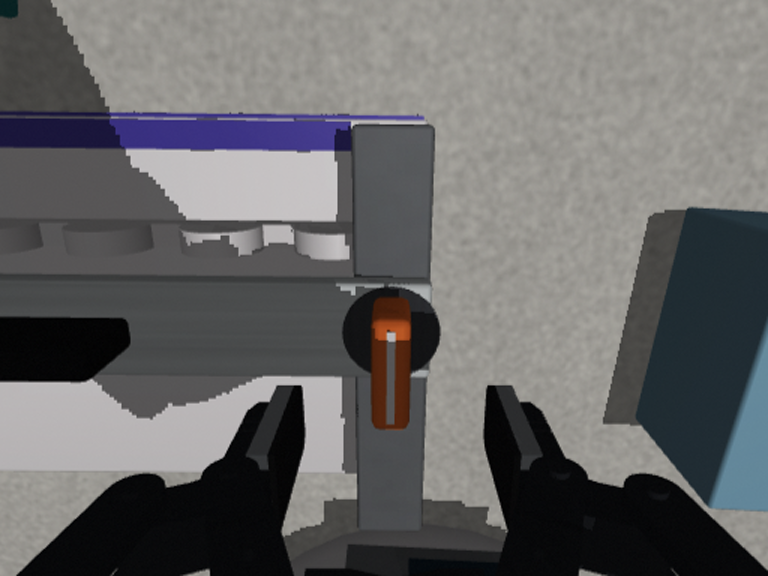

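Call:
play_rows --commands '[[[0,-40,-3],[0,0,0.18],-0.3],[[0,-80,-3],[0,0,0.36],-0.3],[[0,-120,-3],[0,0,0.54],-0.3],[[1,-160,-3],[0,0,0.72],-0.3],[[2,-200,-3],[0,0,0.9],-0.3],[[2,-240,-3],[0,0,1.08],-0.3],[[2,-281,-3],[0,0,1.26],-0.3],[[2,-281,-3],[0,0,1.44],-0.3]]'

```text
t: 8.35
tool_pos: [0.5219, 0.1041, 0.3089]
tool_rot: [-0.001, 0.639, 0.769, -0.001]
ft_force: [0.4, 0.4, 0.6]
gripper_width: 0.0553
```

Call:
play_rows --commands '[[[0,0,0],[0,0,0.139],-0.3],[[0,0,0],[0,0,0.139],-0.3],[[0,0,0],[0,0,0.139],-0.3]]'

```text
t: 8.72
tool_pos: [0.5219, 0.1068, 0.3098]
tool_rot: [-0.001, 0.686, 0.727, -0.001]
ft_force: [0.2, -0.8, 0.2]
gripper_width: 0.0553
```

```bash
python3 - <<'E'
from h import *
ob(); c=cam("wrist"); save(c,"w4.png",4,(200,170,330,300)); go([.5220,.1062,.258],.056)
E
```

```text
t 8.72 tcp [0.5219 0.1068 0.3098] tooly 0.058 F [ 0.2 -0.8  0.2] w 0.0553 q [ 0.08  0.07 -0.07  1.44  0.    1.59]
shift [-0.7  0.  52. ] rot [-0.001  0.     0.002] rows 1.0
```

View pics/w4.png

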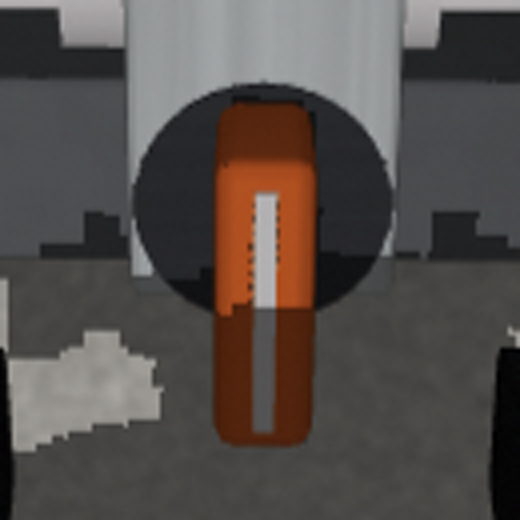

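Call:
play_rows --commands '[[[-1,0,26],[0,0,0],-0.3],[[-1,1,52],[0,0,0],-0.3],[[-1,1,52],[0,0,0],-0.1],[[-1,1,52],[0,0,0],0.2],[[-1,1,52],[0,0,0],1],[[-1,1,52],[0,0,0],1],[[-1,1,52],[0,0,0],1],[[-1,1,52],[0,0,0],1]]'

```text
t: 9.78
tool_pos: [0.5236, 0.1059, 0.2604]
tool_rot: [0.001, 0.687, 0.727, 0.001]
ft_force: [-2.3, -1.4, 5.6]
gripper_width: 0.0132
```

Call:
play_rows --commands '[[[0,0,3],[0,0,0],1],[[0,0,6],[0,0,0],1],[[0,0,9],[0,0,0],1],[[0,0,9],[0,0,0],1]]'

```text
t: 10.28
tool_pos: [0.5236, 0.1058, 0.2518]
tool_rot: [0.001, 0.687, 0.727, 0.001]
ft_force: [-3.6, 0.7, 8.3]
gripper_width: 0.0128
```

```bash
python3 - <<'E'
from h import *
ob()
E
```

```text
t 10.28 tcp [0.5236 0.1058 0.2518] tooly 0.056 F [-3.6  0.7  8.3] w 0.0128 q [ 0.07  0.09 -0.16  1.32  0.    1.59]
```

Call:
play_rows --commands '[[[0,0,1],[0,0,-0.18],1],[[0,0,1],[0,0,-0.36],1],[[0,0,1],[0,0,-0.54],1],[[0,0,1],[0,0,-0.72],1],[[0,0,1],[0,0,-0.9],1],[[0,0,1],[0,0,-1.08],1],[[0,0,1],[0,0,-1.26],1],[[0,0,1],[0,0,-1.44],1]]'

```text
t: 11.28
tool_pos: [0.5229, 0.1053, 0.2512]
tool_rot: [0.0, 0.035, 0.999, -0.001]
ft_force: [-6.0, -1.4, 12.2]
gripper_width: 0.0126
```

Call:
play_rows --commands '[[[0,0,0],[0,0,-0.14],1],[[0,0,0],[0,0,-0.14],1],[[0,0,0],[0,0,-0.14],1],[[0,0,-5],[0,0,-0.14],1],[[0,0,-10],[0,0,-0.14],1],[[0,0,-12],[0,0,-0.14],0],[[0,0,-12],[0,0,-0.14],-0.3],[[0,0,-12],[0,0,-0.14],-0.3]]'

```text
t: 12.28
tool_pos: [0.5233, 0.1061, 0.2602]
tool_rot: [-0.0, -0.033, 0.999, 0.0]
ft_force: [0.1, 0.7, 0.3]
gripper_width: 0.0556
```

Call:
play_rows --commands '[[[0,0,-50],[0,0,0],-0.3],[[0,0,-50],[0,0,0],-0.3],[[0,0,-50],[0,0,0],-0.3]]'

```text
t: 12.65
tool_pos: [0.5234, 0.1059, 0.3106]
tool_rot: [0.0, -0.033, 0.999, 0.0]
ft_force: [-0.5, -0.2, 0.8]
gripper_width: 0.0555
```

```bash
python3 - <<'E'
from h import *
ob(); c=cam("wrist"); save(c,"w5.png",1.5)
E
```

```text
t 12.65 tcp [0.5234 0.1059 0.3106] tooly 1.636 F [-0.5 -0.2  0.8] w 0.0555 q [ 0.07  0.07 -0.06  1.44  0.    0.01]
```

View pics/w5.png

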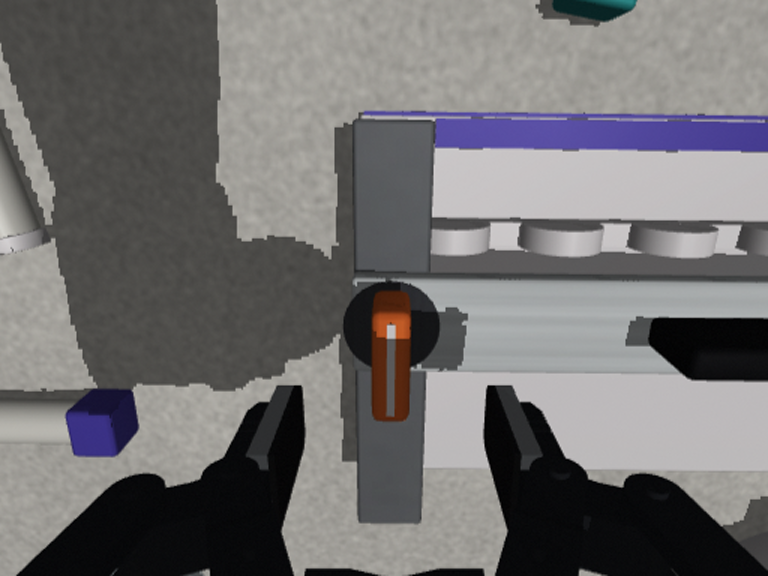

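```bash
python3 - <<'E'
from h import *
go([.490,.2455,.31],1.627)
E
```

```text
shift [ 23.9 141.5  -0.2] rot [ 0.    -0.001  0.009] rows 3.0
```

Call:
play_rows --commands '[[[24,50,0],[0,0,0.009],1],[[24,100,0],[0,0,0.009],1],[[24,141,0],[0,0,0.009],1],[[24,141,0],[0,0,0.009],1],[[24,141,20],[0,0,0.009],1],[[24,141,40],[0,0,0.009],1],[[24,141,56],[0,0,0.009],1],[[24,141,56],[0,0,0.009],1]]'

```text
t: 13.7
tool_pos: [0.4893, 0.244, 0.2522]
tool_rot: [-0.002, -0.028, 1.0, -0.001]
ft_force: [0.2, -0.0, -0.0]
gripper_width: 0.0002
```

```bash
python3 - <<'E'
from h import *
ob(); go([.515+.9984*.079,.2467+.0044,.253],1.627)
E
```

```text
t 13.7 tcp [0.4893 0.244  0.2522] tooly 1.626 F [ 0.2 -0.  -0. ] w 0.0002 q [ 0.34  0.13 -0.12  1.33 -0.    0.28]
shift [-104.8    1.3   -1.3] rot [-0.002 -0.005 -0.001] rows 2.0
```

Call:
play_rows --commands '[[[-8,0,-1],[0,0,0],1],[[-24,0,-1],[0,0,0],1],[[-40,0,-1],[0,0,0],1],[[-56,1,-1],[0,0,0],1],[[-72,1,-1],[0,0,0],1],[[-88,1,-1],[0,0,0],1],[[-102,1,-1],[0,0,0],1],[[-104,1,-1],[0,0,0],1]]'

```text
t: 14.7
tool_pos: [0.592, 0.2512, 0.2561]
tool_rot: [-0.005, -0.028, 1.0, -0.001]
ft_force: [-14.0, -2.5, 5.9]
gripper_width: 0.0001
```

```bash
python3 - <<'E'
from h import *
ob(); c=cam("top"); save(c,"t2.png",4,(85,140,245,245))
for ce,A,m in blobs(violet(c),60): print(ce,A,ray(ce,c,.015)[0])
E
```

```text
t 14.7 tcp [0.592  0.2512 0.2561] tooly 1.627 F [-14.   -2.5   5.9] w 0.0001 q [0.3  0.38 0.19 1.39 0.   0.24]
[270.68055556 170.06944444] 72 [ 0.62034861 -0.0588523   0.015     ]
[359.46666667 191.26666667] 75 [ 0.5584263  -0.33106776  0.015     ]
[480.06382979 200.57446809] 94 [ 0.53544817 -0.69958238  0.015     ]
[470.71875 212.0625 ] 96 [ 0.49967642 -0.66808092  0.015     ]
[192.84033613 227.17647059] 119 [0.44103997 0.17401257 0.015     ]
[290.90909091 241.28571429] 77 [ 0.40335318 -0.12063033  0.015     ]
```

View pics/t2.png

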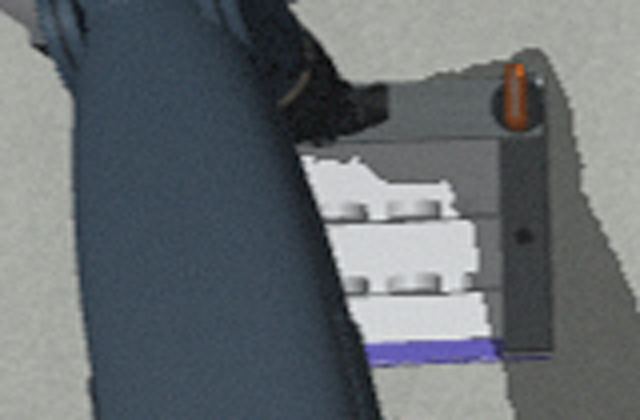

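```bash
python3 - <<'E'
from h import *
go([.62,-.114,.32],.02)
E
```

```text
shift [  -6.9 -366.3  -63.4] rot [-0.009 -0.006  1.607] rows 9.0
```

Call:
play_rows --commands '[[[6,0,-20],[0,0,0],1],[[6,0,-64],[-0.005,-0.003,0],1],[[4,-30,-64],[-0.009,-0.006,0.18],0],[[0,-85,-64],[-0.009,-0.006,0.36],0],[[-2,-140,-64],[-0.009,-0.006,0.54],0],[[-4,-195,-64],[-0.009,-0.006,0.72],0],[[-6,-250,-64],[-0.009,-0.006,0.9],0],[[-7,-305,-64],[-0.009,-0.006,1.08],0]]'

```text
t: 15.75
tool_pos: [0.6189, -0.0544, 0.3227]
tool_rot: [0.006, 0.492, 0.87, 0.005]
ft_force: [0.8, 0.4, 0.4]
gripper_width: 0.0427
```

```bash
python3 - <<'E'
from h import *
go([.62,-.114,.32],.02)
E
```

```text
shift [-51.6 -29.8   2.5] rot [0.015 0.001 0.521] rows 3.0
```

Call:
play_rows --commands '[[[-25,-15,2],[0.01,0,0.18],-0.2],[[-51,-30,2],[0.015,0,0.36],-0.2],[[-51,-30,2],[0.015,0,0.521],-0.2],[[-51,-30,2],[0.015,0,0.521],-0.2],[[-51,-30,2],[0.015,0,0.521],-0.2]]'

```text
t: 16.38
tool_pos: [0.6194, -0.1114, 0.3189]
tool_rot: [-0.001, 0.697, 0.717, -0.001]
ft_force: [0.3, 0.3, -0.0]
gripper_width: 0.0514
```

```bash
python3 - <<'E'
from h import *
ob(); c=cam("wrist"); save(c,"w6.png",1.5)
for ce,A,m in blobs(violet(c),60): print(ce,A,ray(ce,c,.02)[0])
E
```

```text
t 16.38 tcp [ 0.6194 -0.1114  0.3189] tooly 0.029 F [ 0.3  0.3 -0. ] w 0.0514 q [-0.28  0.32  0.24  1.49 -0.    1.26]
[263.80254777 125.07997169] 1413 [ 0.61849286 -0.0586887   0.02      ]
[  5.60483871 193.52419355] 372 [ 0.40821351 -0.12000542  0.02      ]
[202.72289157 373.3313253 ] 166 [ 0.56479207 -0.30391216  0.02      ]
```

View pics/w6.png

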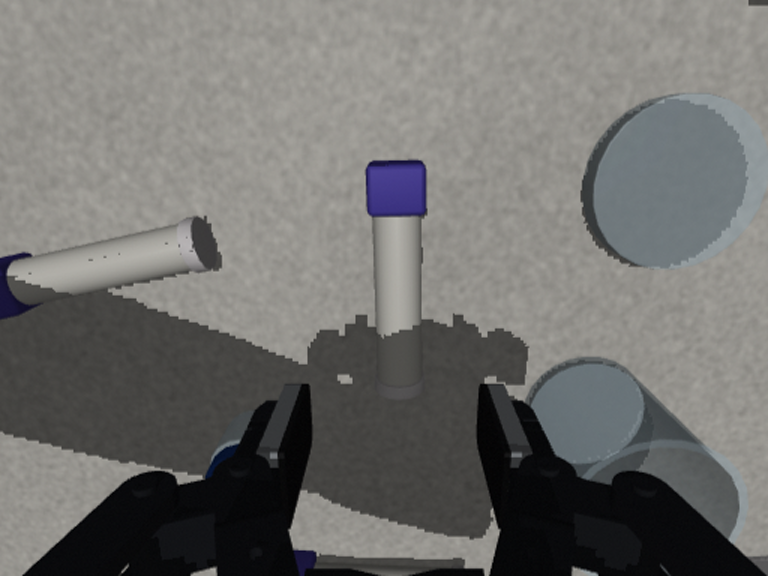

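```bash
python3 - <<'E'
from h import *
c=cam("wrist")
cap=ray((264,126),c,.03)[0]; ft=ray((266.9,259),c,.03)[0]
j=ray((264.7,144),c,.029)[0]
d=cap-ft; print(cap,ft,j,np.linalg.norm(d),"capdir",np.arctan2(d[1],d[0]))
u=d/np.linalg.norm(d); print("origin",cap-.055*u, j-.042*u)
print("beaker rim", ray((390,273),c,.095), ray((352,260),c,.095),ray((390,238),c,.095), "floor",ray((440,335),c,0.005))
c=cam("top"); print(ray([(318,121),(318,138)],c,[.095][0]),ray((318,138),c,0))
E
```

```text
[ 0.61834542 -0.05789418  0.03      ] [ 0.62403247 -0.16810344  0.03      ] [ 0.61927088 -0.07136028  0.029     ] 0.1103558898837434 capdir 1.6223528407829102
origin [ 0.62117977 -0.1128211   0.03      ] [ 0.6214353  -0.11330447  0.029     ]
beaker rim [[ 0.70116971 -0.14024301  0.095     ]] [[ 0.67589726 -0.13165664  0.095     ]] [[ 0.69754512 -0.11578305  0.095     ]] floor [[ 0.80088412 -0.26216629  0.005     ]]
[[ 0.75293783 -0.19298784  0.095     ]
 [ 0.70091477 -0.19223864  0.095     ]] [[ 0.73006373 -0.20906952  0.        ]]
```

```bash
python3 - <<'E'
from h import *
go([.6213,-.113,.177],.051)
E
```

```text
shift [ -2.1   2.7 140.9] rot [-0.004 -0.001 -0.023] rows 3.0
```

Call:
play_rows --commands '[[[-2,3,40],[-0.004,0,-0.023],-0.2],[[-2,3,80],[-0.004,0,-0.023],-0.2],[[-2,3,115],[-0.004,0,-0.023],-0.2],[[-2,3,135],[-0.004,0,-0.023],-0.2],[[-2,3,140],[-0.004,0,-0.023],-0.2],[[-2,3,140],[-0.004,0,-0.023],-0.2]]'

```text
t: 17.27
tool_pos: [0.6218, -0.1133, 0.1784]
tool_rot: [-0.0, 0.689, 0.724, 0.0]
ft_force: [0.6, -0.6, 0.2]
gripper_width: 0.0513
```

```bash
python3 - <<'E'
from h import *
ob(); c=cam("wrist"); save(c,"w7.png",1.5);go([.6213,-.113,.177],.051)
E
```

```text
t 17.27 tcp [ 0.6218 -0.1133  0.1784] tooly 0.049 F [ 0.6 -0.6  0.2] w 0.0513 q [-0.29  0.39  0.04  1.22  0.    1.23]
shift [ 0.5 -0.8  2.1] rot [ 0.002  0.    -0.002] rows 1.0
```

View pics/w7.png

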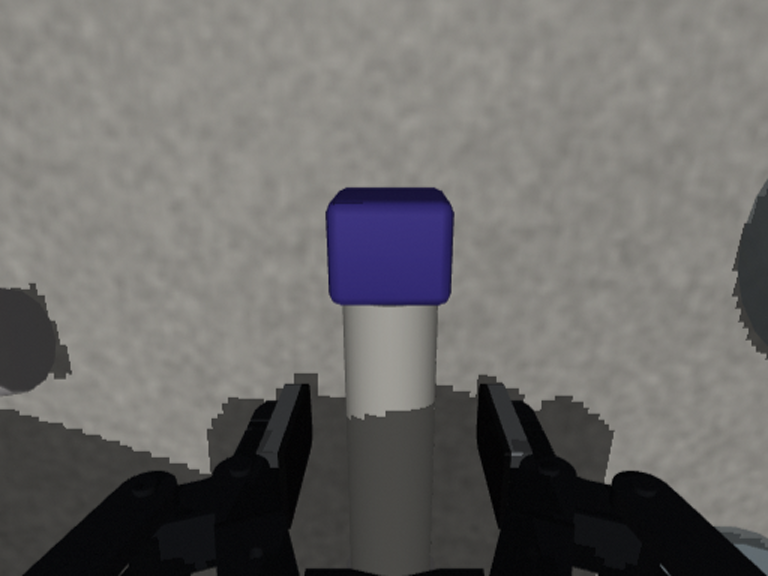

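The tube is centred between the fingers, so I'll close and lift.

Call:
play_rows --commands '[[[0,-1,1],[0,0,0],0.3],[[0,-1,1],[0,0,0],1],[[0,-1,1],[0,0,0],1],[[0,-1,1],[0,0,0],1],[[0,-1,1],[0,0,0],1],[[0,-1,-30],[0,0,0],1],[[0,-1,-80],[0,0,0],1],[[0,-1,-140],[0,0,0],1]]'

```text
t: 18.32
tool_pos: [0.6196, -0.1133, 0.3162]
tool_rot: [-0.003, 0.69, 0.724, -0.001]
ft_force: [0.7, -0.7, 0.4]
gripper_width: 0.0239
```

```bash
python3 - <<'E'
from h import *
ob(); c=cam("wrist"); save(c,"w8.png",1)
T=np.array([.515,.2467]); x=np.array([np.cos(.056),np.sin(.056)]); y=np.array([-x[1],x[0]])
for i,yy in enumerate((-.084,-.028,.028,.084)): print(i+1,T+yy*y)
p=T-.084*y; go([*p,.32],1.627)
E
```

```text
t 18.32 tcp [ 0.6196 -0.1133  0.3162] tooly 0.049 F [ 0.7 -0.7  0.4] w 0.0239 q [-0.29  0.32  0.24  1.49  0.    1.23]
1 [0.51970154 0.16283168]
2 [0.51656718 0.21874389]
3 [0.51343282 0.27465611]
4 [0.51029846 0.33056832]
shift [281.4 -88.3   6.3] rot [ 0.006  0.011 -1.578] rows 9.0
```

View pics/w8.png

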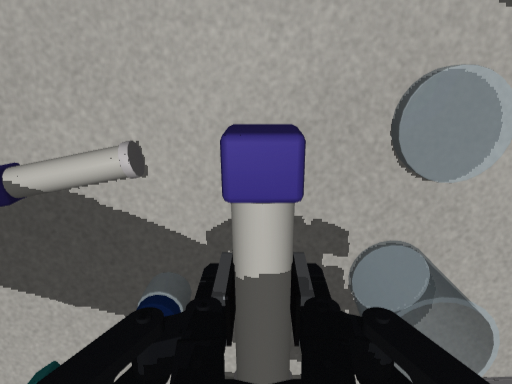

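Call:
play_rows --commands '[[[32,-10,0],[0,0,-0.18],1],[[64,-20,2],[0.002,0.003,-0.36],1],[[96,-30,4],[0.004,0.006,-0.54],1],[[128,-40,6],[0.005,0.009,-0.72],1],[[160,-50,6],[0.006,0.011,-0.9],1],[[192,-60,6],[0.006,0.011,-1.08],1],[[236,-74,6],[0.006,0.011,-1.26],1],[[281,-88,6],[0.006,0.011,-1.44],1]]'

```text
t: 19.38
tool_pos: [0.518, 0.1639, 0.311]
tool_rot: [-0.007, 0.038, 0.999, 0.002]
ft_force: [-0.6, 0.4, -0.7]
gripper_width: 0.024
```

```bash
python3 - <<'E'
from h import *
ob(); go([.5197,.1628,.32],1.627)
E
```

```text
t 19.38 tcp [0.518  0.1639 0.311 ] tooly 1.494 F [-0.6  0.4 -0.7] w 0.024 q [ 0.18  0.1  -0.03  1.45  0.01  0.26]
shift [-1.6 -0.9 -9. ] rot [ 0.004 -0.013 -0.133] rows 1.0
```

Call:
play_rows --commands '[[[-1,-1,0],[0.004,-0.013,-0.133],1],[[-1,-1,0],[0.004,-0.013,-0.133],1],[[-1,-1,0],[0.004,-0.013,-0.133],1]]'

```text
t: 19.75
tool_pos: [0.5197, 0.1614, 0.3113]
tool_rot: [-0.0, -0.024, 1.0, 0.0]
ft_force: [-0.2, 0.8, -1.2]
gripper_width: 0.0242
```

```bash
python3 - <<'E'
from h import *
ob(); go([.5197,.1628,.204],1.627); c=cam("wrist"); save(c,"w9.png",1.5)
E
```

```text
t 19.75 tcp [0.5197 0.1614 0.3113] tooly 1.619 F [-0.2  0.8 -1.2] w 0.0242 q [ 0.18  0.1  -0.03  1.44  0.    0.13]
shift [-1.000e-01  1.400e+00  1.073e+02] rot [ 0.    -0.    -0.008] rows 2.0
```

View pics/w9.png

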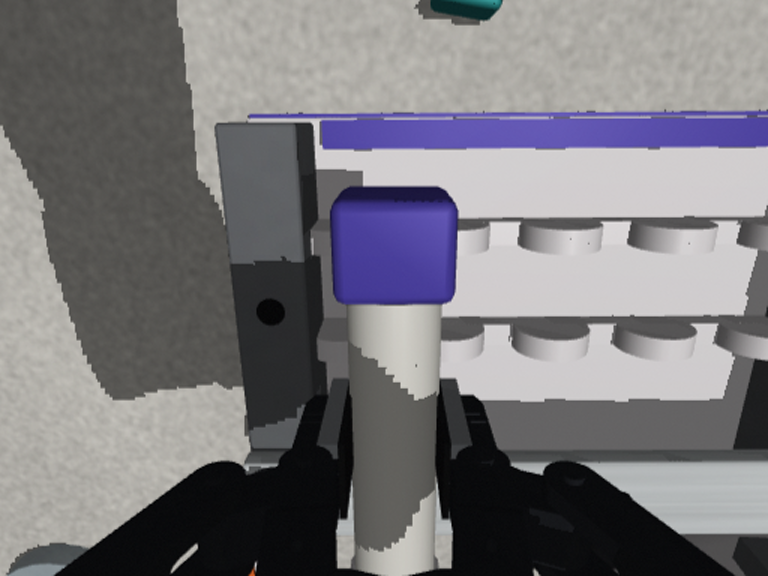

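```bash
python3 - <<'E'
from h import *
c=cam("wrist"); T=np.array([.515,.2467]); x=np.array([np.cos(.056),np.sin(.056)]); y=np.array([-x[1],x[0]])
for p,z in [((180,208),.058),((374,150),.042),((448.5,150),.042)]:
    r=ray(p,c,z)[0][:2]-T; print((r@x).round(4),(r@y).round(4))
E
```

```text
-0.0009 -0.1418
-0.0371 -0.0065
-0.0367 0.0457
```

Call:
play_rows --commands '[[[0,1,30],[0,0,-0.008],1],[[0,1,60],[0,0,-0.008],1],[[0,1,85],[0,0,-0.008],1],[[0,1,100],[0,0,-0.008],1],[[0,1,107],[0,0,-0.008],1],[[0,1,107],[0,0,-0.008],1],[[0,1,107],[0,0,-0.008],1]]'

```text
t: 20.72
tool_pos: [0.5204, 0.1629, 0.206]
tool_rot: [0.001, -0.03, 1.0, 0.0]
ft_force: [0.2, -0.1, -0.8]
gripper_width: 0.0241
```

```bash
python3 - <<'E'
from h import *
ob()
E
```

```text
t 20.73 tcp [0.5204 0.1629 0.206 ] tooly 1.63 F [ 0.2 -0.1 -0.8] w 0.0241 q [ 0.18  0.15 -0.19  1.23  0.    0.12]
```

Call:
play_rows --commands '[[[0,0,2],[0,0,0],1],[[0,0,4],[0,0,0],1],[[0,0,4],[0,0,0],1],[[0,0,4],[0,0,0],0.4],[[0,0,4],[0,0,0],0.1],[[0,0,4],[0,0,0],0.1],[[0,0,-40],[0,0,0],0.1],[[0,0,-95],[0,0,0],0.1]]'

```text
t: 21.72
tool_pos: [0.5186, 0.1629, 0.2981]
tool_rot: [-0.002, -0.03, 1.0, -0.0]
ft_force: [1.1, 0.4, 0.9]
gripper_width: 0.0383
```

```bash
python3 - <<'E'
from h import *
ob(); c=cam("wrist"); save(c,"w10.png",1.5)
E
```

```text
t 21.73 tcp [0.5186 0.1629 0.2981] tooly 1.63 F [1.1 0.4 0.9] w 0.0383 q [ 0.18  0.1  -0.06  1.42  0.    0.12]
```

View pics/w10.png

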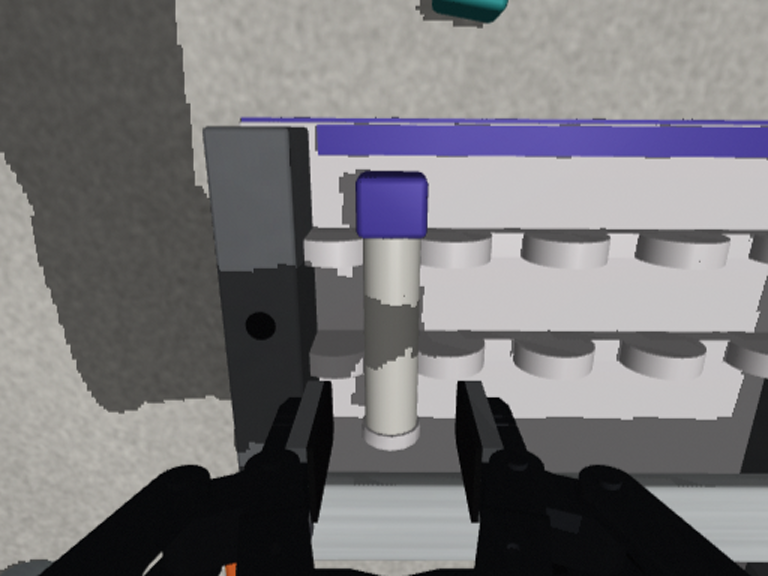

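```bash
cat >> h.py <<'E'
T=np.array([.515,.2467]); TX=np.array([np.cos(.056),np.sin(.056)]); TY=np.array([-TX[1],TX[0]])
def tr(P): r=np.atleast_2d(P)[:,:2]-T; return np.c_[r@TX,r@TY].round(4)
E
python3 - <<'E'
from h import *
c=cam("wrist")
print(tr(ray((261.3,158.7),c,.053)),tr(ray((261,298),c,.05)))
go([.46,-.11,.32],1.87)
E
```

```text
[[-0.0303 -0.0832]] [[ 0.0811 -0.0832]]
shift [  77.8 -269.3  -14.6] rot [ 0.001  0.013 -0.24 ] rows 5.0
```

```bash
python3 - <<'E'
from h import *
ob(); c=cam("wrist"); save(c,"w11.png",4,(200,100,330,240)) ; save(c,"w11b.png",4,(140,180,270,310))
m=violet(c)
for ce,A,mm in blobs(m,300): print(ce,A,cv2.boundingRect(mm.astype(np.uint8)),tr(ray(ce,c,.05)))
E
```

```text
t 21.82 tcp [0.5218 0.1635 0.307 ] tooly 1.63 F [1.7 0.2 1.1] w 0.0382 q [ 0.18  0.1  -0.04  1.42  0.    0.12]
[336.57738095  67.65029762] 672 (161, 66, 351, 5) [[-0.0857 -0.0371]]
[361.40570741  80.7799553 ] 5817 (211, 71, 301, 21) [[-0.0782 -0.0211]]
[259.08016444 122.19013361] 1946 (236, 101, 47, 43) [[-0.0528 -0.0845]]
```

View pics/w11.png

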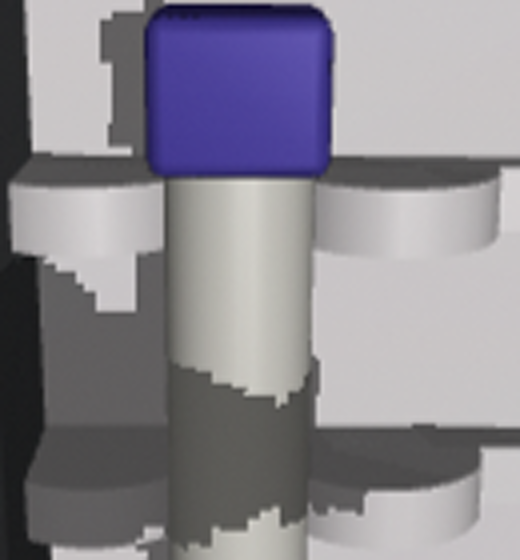

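View pics/w11b.png

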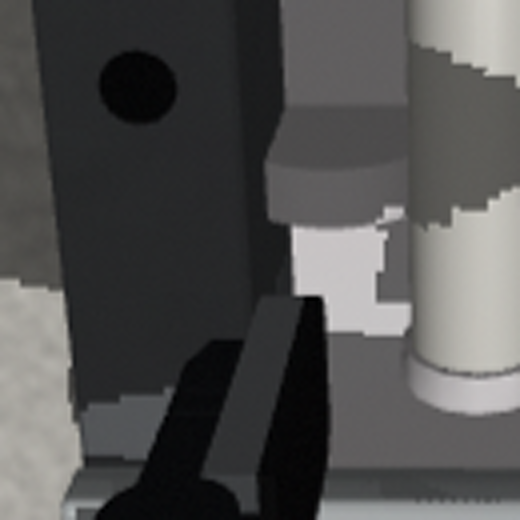

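```bash
python3 - <<'E'
from h import *
ob(); c=cam("wrist"); 
print(tr(ray([(259.7,108),(259.7,144.2)],c,.0535)),tr(ray((174.5,202),c,.058)))
print(tr(ray([(261,282)],c,.0545)))
E
```

```text
t 21.88 tcp [0.5211 0.1633 0.3039] tooly 1.63 F [-0.3 -0.1 -0.1] w 0.038 q [ 0.18  0.1  -0.05  1.42  0.    0.12]
[[-0.064  -0.0844]
 [-0.0416 -0.0844]] [[-0.0038 -0.1408]]
[[ 0.0598 -0.0833]]
```

```bash
python3 - <<'E'
from h import *
go([.457,-.105,.32],1.87)
E
```

```text
shift [  79.  -263.9  -19.3] rot [ 0.     0.004 -0.24 ] rows 5.0
```

Call:
play_rows --commands '[[[0,-10,-19],[0,0,0],-0.2],[[16,-60,-19],[0,0.004,-0.05],-0.2],[[32,-112,-19],[0,0.004,-0.1],-0.2],[[48,-165,-19],[0,0.004,-0.15],-0.2],[[64,-215,-19],[0,0.004,-0.2],-0.2],[[79,-264,-19],[0,0.004,-0.24],-0.2],[[79,-264,-19],[0,0.004,-0.24],-0.2],[[79,-264,-19],[0,0.004,-0.24],-0.2]]'

```text
t: 22.92
tool_pos: [0.456, -0.1057, 0.3182]
tool_rot: [-0.002, -0.148, 0.989, 0.001]
ft_force: [-0.9, 0.1, 0.1]
gripper_width: 0.0511
```

```bash
python3 - <<'E'
from h import *
ob(); c=cam("wrist"); save(c,"w12.png",1.5); ob()
E
```

```text
t 22.93 tcp [ 0.456  -0.1057  0.3182] tooly 1.869 F [-0.9  0.1  0.1] w 0.0511 q [-0.37 -0.1  -0.22  1.46 -0.   -0.67]
t 22.98 tcp [ 0.4562 -0.1051  0.3183] tooly 1.87 F [-0.2  1.2 -0.4] w 0.0512 q [-0.37 -0.1  -0.22  1.46 -0.   -0.67]
```

View pics/w12.png

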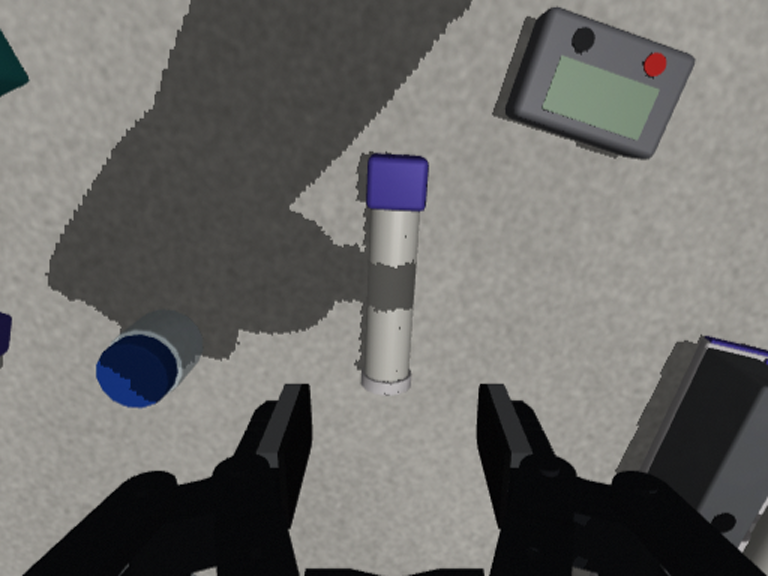

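```bash
python3 - <<'E'
from h import *
c=cam("wrist")
cap=ray((398/1.5,183.5/1.5),c,.03)[0]; j=ray((396.5/1.5,210/1.5),c,.029)[0]; ft=ray((387/1.5,383/1.5),c,.03)[0]
d=cap-ft; u=d/np.linalg.norm(d); a=np.arctan2(d[1],d[0])%6.2832
print(cap,np.linalg.norm(d),a,cap-.055*u,j-.042*u)
p=(cap-.055*u+j-.042*u)/2; print(p); go([p[0],p[1],.177],a-1.5708)
E
```

```text
[ 0.40215828 -0.11839178  0.03      ] 0.10958455971528852 3.386978005629261 [ 0.45551088 -0.1050314   0.03      ] [ 0.45565843 -0.1049975   0.029     ]
[ 0.45558466 -0.10501445  0.0295    ]
shift [  0.4  -0.2 141.4] rot [ 0.001 -0.004  0.055] rows 3.0
```

Call:
play_rows --commands '[[[0,0,40],[0,-0.004,0.055],-0.2],[[0,0,80],[0,-0.004,0.055],-0.2],[[0,0,115],[0,-0.004,0.055],-0.2],[[0,0,135],[0,-0.004,0.055],-0.2],[[0,0,141],[0,-0.004,0.055],-0.2],[[0,0,141],[0,-0.004,0.055],-0.2]]'

```text
t: 23.78
tool_pos: [0.4562, -0.1048, 0.1778]
tool_rot: [0.0, -0.123, 0.992, 0.0]
ft_force: [-0.1, -0.3, -0.1]
gripper_width: 0.0516
```

```bash
python3 - <<'E'
from h import *
ob(); c=cam("wrist"); save(c,"w13.png",1)
E
```

```text
t 23.77 tcp [ 0.4562 -0.1048  0.1778] tooly 1.817 F [-0.1 -0.3 -0.1] w 0.0516 q [-0.37 -0.02 -0.43  1.16  0.   -0.62]
```

View pics/w13.png

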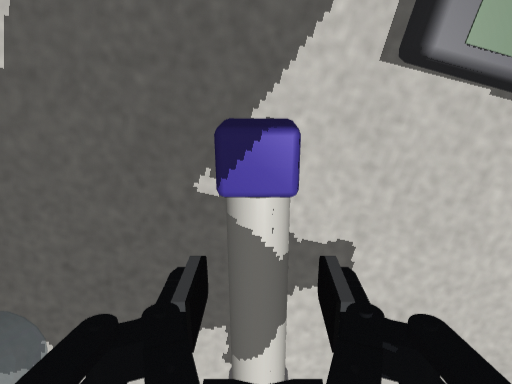

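Tube B is between the fingers. I'll grip and lift it, then carry it to cradle 4.

Call:
play_rows --commands '[[[0,0,1],[0,0,0],0.3],[[0,0,1],[0,0,0],1],[[0,0,1],[0,0,0],1],[[0,0,1],[0,0,0],1],[[0,0,1],[0,0,0],1],[[0,0,-30],[0,0,0],1],[[0,0,-80],[0,0,0],1],[[0,0,-140],[0,0,0],1]]'

```text
t: 24.82
tool_pos: [0.4549, -0.1054, 0.3171]
tool_rot: [-0.002, -0.122, 0.993, 0.001]
ft_force: [0.7, -1.1, -0.3]
gripper_width: 0.024
```

```bash
python3 - <<'E'
from h import *
ob(); p=T+.084*TY; print(p); go([*p,.32],1.627)
E
```

```text
t 24.82 tcp [ 0.4549 -0.1054  0.3171] tooly 1.815 F [ 0.7 -1.1 -0.3] w 0.024 q [-0.37 -0.1  -0.22  1.46  0.   -0.62]
[0.51029846 0.33056832]
shift [-159.   409.7   -2.3] rot [ 0.002 -0.003  0.188] rows 8.0
```

Call:
play_rows --commands '[[[-20,52,-2],[0,0,0.02],1],[[-40,104,-2],[0,0,0.04],1],[[-60,156,-2],[0,0,0.07],1],[[-80,208,-2],[0,0,0.1],1],[[-100,260,-2],[0,0,0.13],1],[[-122,312,-2],[0,0,0.16],1],[[-142,364,-2],[0,0,0.188],1],[[-159,410,-2],[0,0,0.188],1]]'

```text
t: 25.82
tool_pos: [0.5108, 0.3325, 0.3189]
tool_rot: [-0.0, -0.028, 1.0, -0.0]
ft_force: [0.7, -0.2, -0.2]
gripper_width: 0.0238
```

Call:
play_rows --commands '[[[0,0,0],[0,0,0],1],[[0,0,0],[0,0,0],1],[[0,0,0],[0,0,0],1]]'

```text
t: 26.2
tool_pos: [0.5111, 0.3295, 0.3198]
tool_rot: [0.0, -0.027, 1.0, -0.0]
ft_force: [0.5, -0.7, -0.9]
gripper_width: 0.0241
```

```bash
python3 - <<'E'
from h import *
ob(); p=T+.084*TY; go([*p,.206],1.627); c=cam("wrist"); save(c,"w14.png",1)
E
```

```text
t 26.2 tcp [0.5111 0.3295 0.3198] tooly 1.625 F [ 0.5 -0.7 -0.9] w 0.0241 q [ 0.46  0.26  0.17  1.48 -0.    0.41]
shift [  0.7   1.2 113.8] rot [-0.     0.    -0.002] rows 2.0
```

View pics/w14.png

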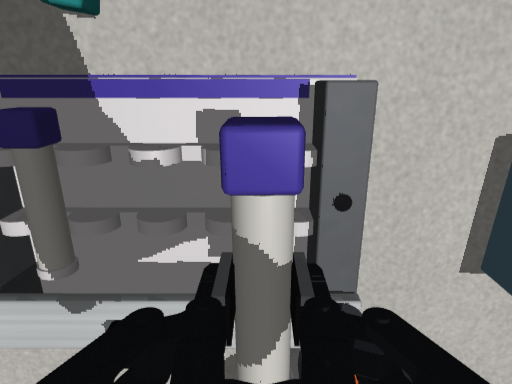

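Call:
play_rows --commands '[[[1,1,30],[0,0,0],1],[[1,1,60],[0,0,0],1],[[1,1,90],[0,0,0],1],[[1,1,108],[0,0,0],1],[[1,1,114],[0,0,0],1],[[1,1,116],[0,0,0],1],[[1,1,118],[0,0,0],1],[[1,1,118],[0,0,0],1]]'

```text
t: 27.25
tool_pos: [0.5102, 0.3309, 0.2042]
tool_rot: [0.001, -0.028, 1.0, -0.001]
ft_force: [-2.8, -5.1, 4.2]
gripper_width: 0.0237
```

```bash
python3 - <<'E'
from h import *
ob()
E
```

```text
t 27.25 tcp [0.5102 0.3309 0.2042] tooly 1.626 F [-2.8 -5.1  4.2] w 0.0237 q [ 0.47  0.31 -0.01  1.26 -0.    0.41]
```

Call:
play_rows --commands '[[[0,0,0],[0,0,0],0.4],[[0,0,0],[0,0,0],0.1],[[0,0,0],[0,0,0],0.1],[[0,0,-40],[0,0,0],0.1],[[0,0,-90],[0,0,0],0.1],[[0,0,-116],[0,0,0],-0.2],[[0,0,-116],[0,0,0],-0.2],[[0,0,-116],[0,0,0],-0.2]]'

```text
t: 28.25
tool_pos: [0.5098, 0.3317, 0.3169]
tool_rot: [-0.0, -0.028, 1.0, 0.0]
ft_force: [0.3, 0.0, -0.8]
gripper_width: 0.0512
```

```bash
python3 - <<'E'
from h import *
ob(); c=cam("wrist"); save(c,"w15.png",1.5)
for ce,A,mm in blobs(violet(c),300):
    x,y,w,h=cv2.boundingRect(mm.astype(np.uint8)); print((x,y,w,h),tr(ray((x+w/2,y+h),c,.0535)))
c=cam("top"); 
for ce,A,m in blobs(violet(c),60): print(ce,A,ray(ce,c,.015)[0])
go([.50,-.33,.32],1.57)
E
```

```text
t 28.25 tcp [0.5098 0.3317 0.3169] tooly 1.627 F [ 0.3  0.  -0.8] w 0.0512 q [0.47 0.26 0.17 1.47 0.   0.41]
(0, 76, 354, 3) [[-0.0851  0.0314]]
(0, 80, 307, 20) [[-0.0722  0.0151]]
(235, 103, 47, 41) [[-0.0435  0.0833]]
(0, 109, 56, 41) [[-0.0395 -0.0738]]
[359.45333333 191.16      ] 75 [ 0.55875683 -0.33103746  0.015     ]
[480.16666667 200.59375   ] 96 [ 0.53539354 -0.69989326  0.015     ]
[470.7628866  212.08247423] 97 [ 0.49961739 -0.66821091  0.015     ]
[140.29069767 221.        ] 86 [0.4571888  0.33258147 0.015     ]
[166.564 228.256] 250 [0.436616   0.25262093 0.015     ]
shift [  46.7 -659.9   -3.6] rot [-0.001 -0.003  0.057] rows 11.0
```

View pics/w15.png

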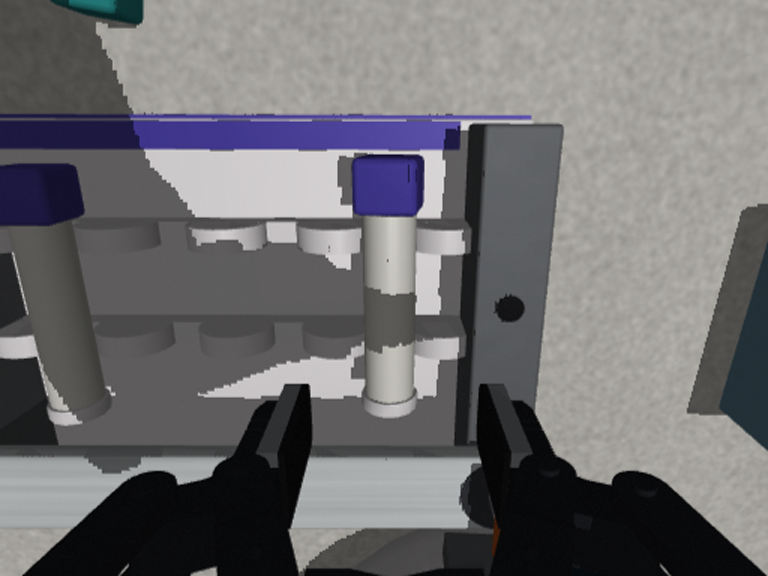

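```bash
python3 - <<'E'
from h import *
go([.56,0,.32],1.6)
E
```

```text
shift [ -31.8 -333.8   -4.1] rot [-0.001 -0.003  0.027] rows 6.0
```

Call:
play_rows --commands '[[[0,-50,-4],[0,0,0],-0.2],[[-4,-105,-4],[0,0,0.01],-0.2],[[-10,-160,-4],[0,0,0.01],-0.2],[[-16,-215,-4],[0,0,0.02],-0.2],[[-24,-275,-4],[0,0,0.027],-0.2],[[-32,-334,-4],[0,0,0.027],-0.2]]'

```text
t: 29.1
tool_pos: [0.5603, -0.0018, 0.32]
tool_rot: [-0.001, -0.015, 1.0, 0.001]
ft_force: [1.5, -0.1, -0.2]
gripper_width: 0.0512
```

```bash
python3 - <<'E'
from h import *
go([.607,-.33,.32],1.58)
E
```

```text
shift [ -37.1 -329.4   -0.4] rot [ 0.001 -0.002  0.02 ] rows 6.0
```

Call:
play_rows --commands '[[[-6,-55,0],[0,0,0],-0.2],[[-12,-110,0],[0,0,0.02],-0.2],[[-18,-165,0],[0,0,0.02],-0.2],[[-24,-220,0],[0,0,0.02],-0.2],[[-30,-275,0],[0,0,0.02],-0.2],[[-37,-329,0],[0,0,0.02],-0.2],[[-37,-329,0],[0,0,0.02],-0.2],[[-37,-329,0],[0,0,0.02],-0.2]]'

```text
t: 30.1
tool_pos: [0.6069, -0.3277, 0.3196]
tool_rot: [-0.001, -0.004, 1.0, 0.002]
ft_force: [0.8, 0.2, -0.7]
gripper_width: 0.0509
```

```bash
python3 - <<'E'
from h import *
ob(); c=cam("wrist"); save(c,"w16.png",1.5); ob()
E
```

```text
t 30.1 tcp [ 0.6069 -0.3277  0.3196] tooly 1.579 F [ 0.8  0.2 -0.7] w 0.0509 q [-0.59  0.49  0.46  1.55  0.   -0.6 ]
t 30.15 tcp [ 0.6071 -0.3269  0.3205] tooly 1.581 F [-0.7  0.3  0.9] w 0.051 q [-0.59  0.49  0.46  1.55  0.   -0.6 ]
```

View pics/w16.png

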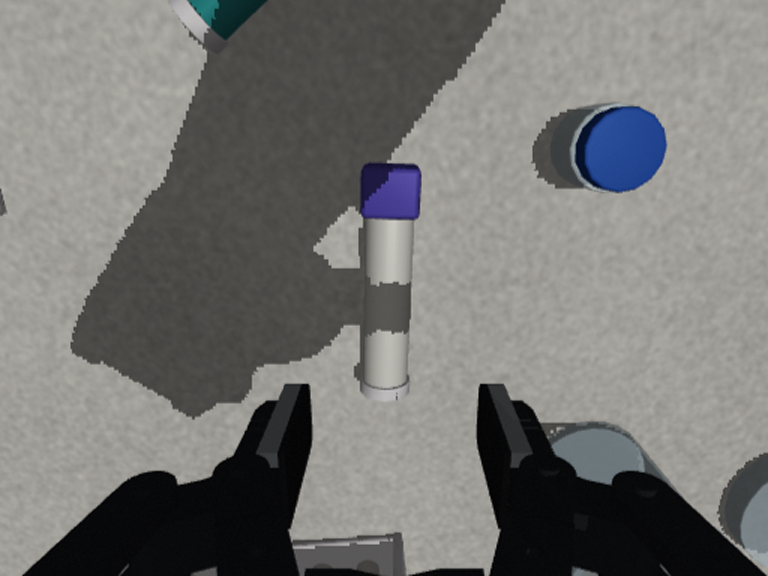

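```bash
python3 - <<'E'
from h import *
c=cam("wrist")
cap=ray((391/1.5,192.5/1.5),c,.03)[0]; j=ray((390.5/1.5,219/1.5),c,.029)[0]; ft=ray((385/1.5,391/1.5),c,.03)[0]
d=cap-ft; u=d/np.linalg.norm(d); a=np.arctan2(d[1],d[0])%6.2832
print(cap,np.linalg.norm(d),a,cap-.055*u,j-.042*u)
p=(cap-.055*u+j-.042*u)/2; print(p); go([p[0],p[1],.177],a-1.5708)
E
```

```text
[ 0.55671923 -0.32732942  0.03      ] 0.11116185817652763 3.118632668924313 [ 0.61170473 -0.32859211  0.03      ] [ 0.61211531 -0.3284465   0.029     ]
[ 0.61191002 -0.32851931  0.0295    ]
shift [ -4.7  -2.3 144.1] rot [ 0.002 -0.     0.034] rows 3.0
```

Call:
play_rows --commands '[[[-5,-2,40],[0,0,0.034],-0.2],[[-5,-2,80],[0,0,0.034],-0.2],[[-5,-2,115],[0,0,0.034],-0.2],[[-5,-2,136],[0,0,0.034],-0.2],[[-5,-2,142],[0,0,0.034],-0.2],[[-5,-2,142],[0,0,0.034],-0.2]]'

```text
t: 30.95
tool_pos: [0.6126, -0.3288, 0.1803]
tool_rot: [0.0, 0.012, 1.0, 0.0]
ft_force: [-0.7, -0.8, 0.3]
gripper_width: 0.0511
```

```bash
python3 - <<'E'
from h import *
ob(); c=cam("wrist"); save(c,"w17.png",1)
E
```

```text
t 30.95 tcp [ 0.6126 -0.3288  0.1803] tooly 1.547 F [-0.7 -0.8  0.3] w 0.0511 q [-0.59  0.55  0.26  1.29  0.   -0.57]
```

View pics/w17.png

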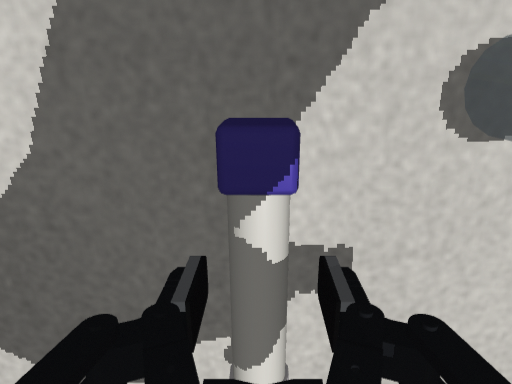

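Call:
play_rows --commands '[[[0,0,3],[0,0,0],0.3],[[0,0,3],[0,0,0],1],[[0,0,3],[0,0,0],1],[[0,0,3],[0,0,0],1],[[0,0,3],[0,0,0],1],[[0,0,-30],[0,0,0],1],[[0,0,-80],[0,0,0],1],[[0,0,-140],[0,0,0],1]]'

```text
t: 32.0
tool_pos: [0.6115, -0.3295, 0.3178]
tool_rot: [-0.002, 0.013, 1.0, 0.002]
ft_force: [-0.2, -0.3, -0.9]
gripper_width: 0.0236
```

```bash
python3 - <<'E'
from h import *
ob(); go([.565,-.03,.32],1.6)
E
```

```text
t 32.0 tcp [ 0.6115 -0.3295  0.3178] tooly 1.546 F [-0.2 -0.3 -0.9] w 0.0236 q [-0.59  0.51  0.48  1.55  0.   -0.57]
shift [ 54.  298.2  -0.9] rot [ 0.004 -0.004 -0.054] rows 5.0
```

Call:
play_rows --commands '[[[9,50,-1],[0,0,-0.01],1],[[18,100,-1],[0,0,-0.02],1],[[27,150,-1],[0,0,-0.03],1],[[36,200,-1],[0,0,-0.04],1],[[45,250,-1],[0,0,-0.05],1],[[54,298,-1],[0,0,-0.054],1]]'

```text
t: 32.75
tool_pos: [0.5649, -0.029, 0.3197]
tool_rot: [-0.001, -0.015, 1.0, 0.0]
ft_force: [0.9, 0.2, -0.8]
gripper_width: 0.0239
```

```bash
python3 - <<'E'
from h import *
ob(); p=T-.028*TY;go([*p,.32],1.627)
E
```

```text
t 32.75 tcp [ 0.5649 -0.029   0.3197] tooly 1.6 F [ 0.9  0.2 -0.8] w 0.0239 q [-0.17  0.15  0.04  1.46  0.   -0.2 ]
shift [ 4.11e+01  2.49e+02 -1.00e-01] rot [ 0.001 -0.001 -0.027] rows 5.0
```

Call:
play_rows --commands '[[[8,50,0],[0,0,-0.01],1],[[16,100,0],[0,0,-0.02],1],[[24,150,0],[0,0,-0.027],1],[[32,200,0],[0,0,-0.027],1],[[41,249,0],[0,0,-0.027],1],[[41,249,0],[0,0,-0.027],1],[[41,249,0],[0,0,-0.027],1],[[41,249,0],[0,0,-0.027],1]]'

```text
t: 33.75
tool_pos: [0.5177, 0.216, 0.3205]
tool_rot: [0.0, -0.027, 1.0, -0.0]
ft_force: [-1.0, 1.0, -1.1]
gripper_width: 0.024
```

```bash
python3 - <<'E'
from h import *
ob(); p=T-.028*TY;go([*p,.206],1.627); c=cam("wrist"); save(c,"w18.png",1)
E
```

```text
t 33.75 tcp [0.5177 0.216  0.3205] tooly 1.625 F [-1.   1.  -1.1] w 0.024 q [ 0.28  0.14  0.03  1.46 -0.    0.22]
shift [  1.    2.8 114.5] rot [-0.     0.    -0.002] rows 2.0
```

View pics/w18.png

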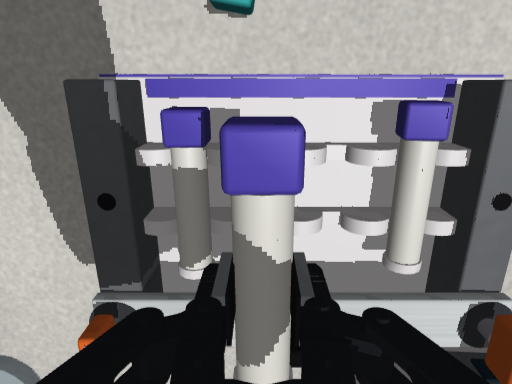

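Call:
play_rows --commands '[[[1,2,30],[0,0,0],1],[[1,2,60],[0,0,0],1],[[1,2,90],[0,0,0],1],[[1,2,108],[0,0,0],1],[[1,2,114],[0,0,0],1],[[1,2,116],[0,0,0],1],[[1,2,118],[0,0,0],1],[[1,2,118],[0,0,0],1]]'

```text
t: 34.8
tool_pos: [0.5171, 0.219, 0.2046]
tool_rot: [0.002, -0.028, 1.0, -0.0]
ft_force: [-0.9, -3.2, 2.5]
gripper_width: 0.0239
```

```bash
python3 - <<'E'
from h import *
ob(); p=T-.028*TY;go([*p,.206],1.627)
E
```

```text
t 34.8 tcp [0.5171 0.219  0.2046] tooly 1.627 F [-0.9 -3.2  2.5] w 0.0239 q [ 0.28  0.19 -0.15  1.23 -0.    0.23]
shift [ 0.6 -0.2 -1.4] rot [-0.001  0.004 -0.   ] rows 1.0
```

Call:
play_rows --commands '[[[0,-1,0],[0,0,0],0.4],[[0,-1,0],[0,0,0],0.1],[[0,-1,0],[0,0,0],0.1],[[0,-1,-40],[0,0,0],0.1],[[0,-1,-90],[0,0,0],0.1],[[0,0,-116],[0,0,0],0.1],[[0,0,-116],[0,0,0],0.1],[[0,0,-116],[0,0,0],0.1]]'

```text
t: 35.8
tool_pos: [0.516, 0.2191, 0.3175]
tool_rot: [-0.001, -0.028, 1.0, 0.0]
ft_force: [0.3, -0.0, 0.0]
gripper_width: 0.0382
```

```bash
python3 - <<'E'
from h import *
ob(); c=cam("wrist"); save(c,"w19.png",1.5)
for ce,A,mm in blobs(violet(c),300):
    x,y,w,h=cv2.boundingRect(mm.astype(np.uint8)); print((x,y,w,h),tr(ray((x+w/2,y+h),c,.0535)))
c=cam("top"); save(c,"t3.png",1.5)
E
```

```text
t 35.8 tcp [0.516  0.2191 0.3175] tooly 1.627 F [ 0.3 -0.   0. ] w 0.0382 q [0.28 0.14 0.02 1.46 0.   0.23]
(94, 77, 407, 3) [[-0.0849 -0.0044]]
(141, 81, 313, 19) [[-0.0726 -0.004 ]]
(236, 105, 47, 41) [[-0.0424 -0.0289]]
(393, 104, 57, 41) [[-0.0431  0.0814]]
(155, 110, 51, 41) [[-0.039  -0.0829]]
```

View pics/w19.png

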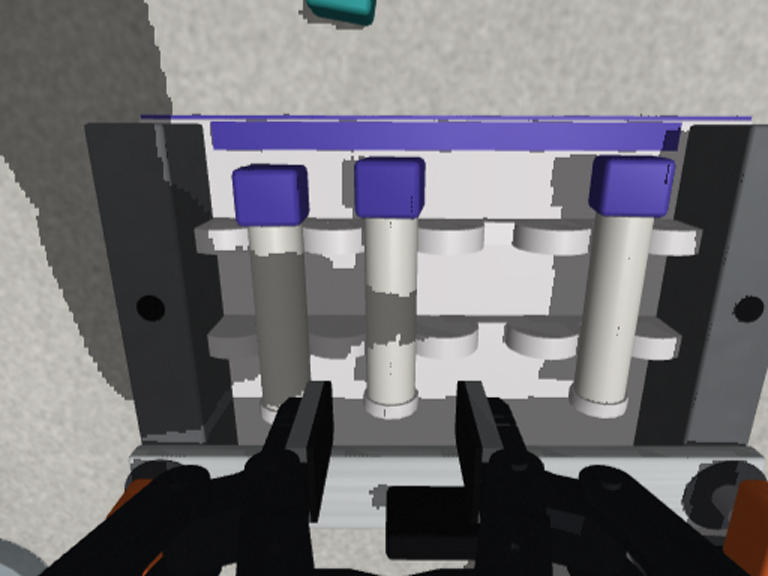

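View pics/t3.png

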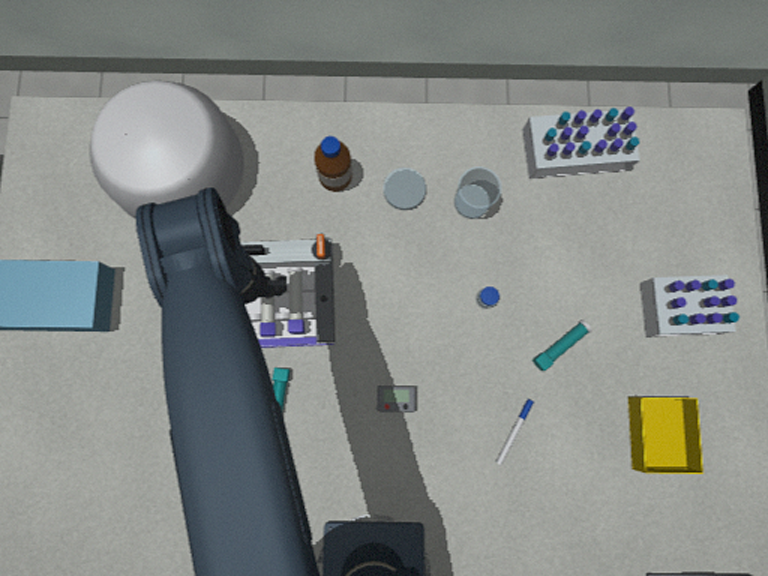

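```bash
python3 - <<'E'
from h import *
p=T+.095*TX; print(p); go([*p,.315],1.627)
c=cam("wrist")
# handle top corners in w19: (387..478, 487..) px/1.5
print(tr(ray([(260,325),(318,325)],c,.108)), proj([*(p),.108],c)*1.5)
E
```

```text
[0.60985108 0.25201722]
shift [-95.9  27.7   1.2] rot [-0.    -0.003  0.   ] rows 2.0
[[ 0.0592 -0.0287]
 [ 0.0592  0.0075]] [[455.63927421 555.09807306]]
```

Call:
play_rows --commands '[[[-48,14,0],[0,0,0],-1],[[-96,28,0],[0,0,0],-1],[[-96,28,0],[0,0,0],-1],[[-96,28,0],[0,0,0],-1],[[-96,28,0],[0,0,0],-1]]'

```text
t: 36.58
tool_pos: [0.6097, 0.2523, 0.3196]
tool_rot: [0.0, -0.028, 1.0, 0.0]
ft_force: [0.8, -0.0, -0.2]
gripper_width: 0.0853
```

```bash
python3 - <<'E'
from h import *
ob();c=cam("wrist"); save(c,"w20.png",1.5);c=cam("side"); save(c,"s20.png",4,(130,60,300,210)); go([.6099,.252,.25],1.627)
E
```

```text
t 36.58 tcp [0.6097 0.2523 0.3196] tooly 1.627 F [ 0.8 -0.  -0.2] w 0.0853 q [0.29 0.4  0.34 1.51 0.   0.23]
shift [ 0.  -0.4 70.3] rot [0.001 0.002 0.   ] rows 2.0
```

View pics/w20.png

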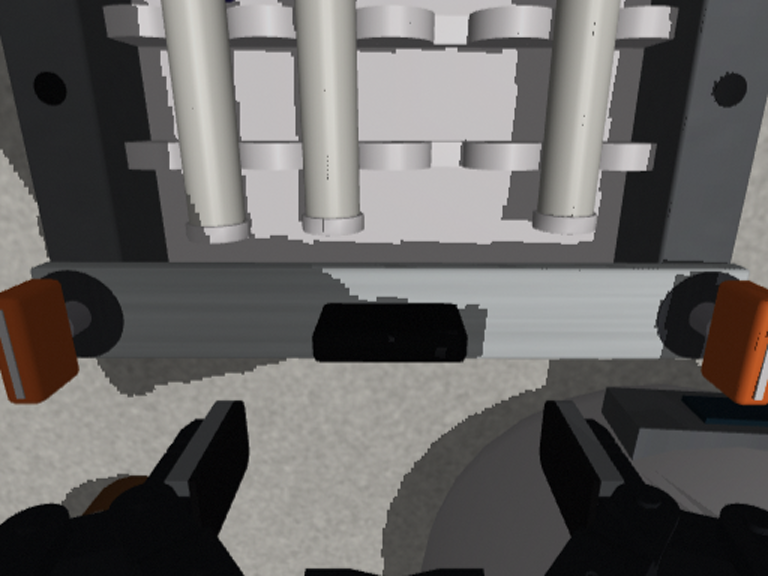

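View pics/s20.png

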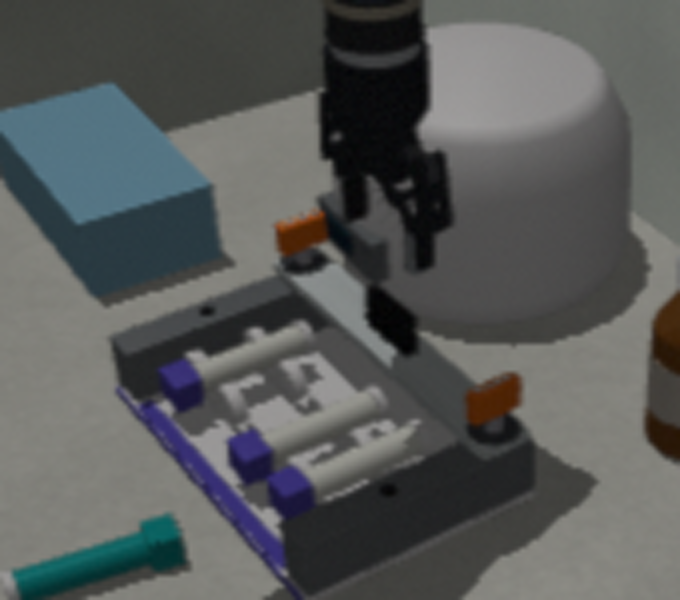

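```bash
python3 - <<'E'
from h import *
cs=cam("side"); ct=cam("top"); cw=cam("wrist")
def P(c): return c[1]@np.c_[c[2],c[3]]
def tri(a,pa,b,pb):
    X=cv2.triangulatePoints(P(a),P(b),np.array(pa,float).reshape(2,1),np.array(pb,float).reshape(2,1)).ravel(); X=X[:3]/X[3]; return X,proj(X,a),proj(X,b)
print(tri(cs,(226,121),cw,(405,262)))
print(tri(ct,(130,150),cw,(405,262)))
for z in (.08,.12,.16,.2): print(z,ray((405,262),cw,z),ray((410,285),cw,z))
E
```

```text
(array([0.65057548, 0.35002772, 0.08535503]), array([[223.43186678, 122.52344504]]), array([[400.59749882, 280.24483933]]))
(array([0.67260115, 0.37790912, 0.02342207]), array([[129.11005297, 150.61704495]]), array([[400.45521939, 264.72454826]]))
0.08 [[0.63932429 0.35302813 0.08      ]] [[0.65729047 0.36005321 0.08      ]]
0.12 [[0.61784155 0.33298716 0.12      ]] [[0.63237485 0.33866993 0.12      ]]
0.16 [[0.59635882 0.3129462  0.16      ]] [[0.60745924 0.31728665 0.16      ]]
0.2 [[0.57487609 0.29290524 0.2       ]] [[0.58254362 0.29590337 0.2       ]]
```

Call:
play_rows --commands '[[[0,0,25],[0,0,0],-1],[[0,0,50],[0,0,0],-1],[[0,0,66],[0,0,0],-1],[[0,0,69],[0,0,0],-1],[[0,0,69],[0,0,0],1],[[0,0,69],[0,0,0],1],[[0,0,69],[0,0,0],1],[[0,0,69],[0,0,0],1]]'

```text
t: 37.83
tool_pos: [0.6111, 0.2513, 0.2522]
tool_rot: [0.002, -0.028, 1.0, -0.002]
ft_force: [-2.1, -3.8, 4.3]
gripper_width: 0.0587
```

```bash
python3 - <<'E'
from h import *
ob();p=T-.003*TX; go([*p,.252],1.627)
E
```

```text
t 37.83 tcp [0.6111 0.2513 0.2522] tooly 1.626 F [-2.1 -3.8  4.3] w 0.0587 q [ 0.29  0.42  0.23  1.38 -0.    0.23]
shift [99.2  0.7 -0.1] rot [-0.003  0.003 -0.001] rows 2.0
```

Call:
play_rows --commands '[[[10,0,-1],[0,0,0],1],[[26,0,-1],[0,0,0],1],[[42,0,-1],[0,0,0],1],[[58,0,-1],[0,0,0],1],[[74,0,-1],[0,0,0],1],[[86,0,-1],[0,0,0],1],[[94,0,-1],[0,0,0],1],[[99,0,-1],[0,0,0],1]]'

```text
t: 38.83
tool_pos: [0.5146, 0.246, 0.2523]
tool_rot: [0.006, -0.027, 1.0, -0.001]
ft_force: [16.3, -3.9, -7.9]
gripper_width: 0.0589
```

Call:
play_rows --commands '[[[0,0,0],[0,0,0],1],[[0,0,0],[0,0,0],1]]'

```text
t: 39.08
tool_pos: [0.5148, 0.246, 0.2522]
tool_rot: [0.006, -0.027, 1.0, -0.001]
ft_force: [10.5, -4.0, -4.8]
gripper_width: 0.059
```

```bash
python3 - <<'E'
from h import *
ob();
E
```

```text
t 39.08 tcp [0.5148 0.246  0.2522] tooly 1.625 F [10.5 -4.  -4.8] w 0.059 q [ 0.33  0.18 -0.06  1.32 -0.01  0.27]
```

Call:
play_rows --commands '[[[0,0,0],[0,0,0],-1],[[0,0,0],[0,0,0],-1],[[0,0,0],[0,0,0],-1],[[0,0,-25],[0,0,0],-1],[[0,0,-58],[0,0,0],-1],[[0,0,-58],[0,0,0],-1],[[0,0,-58],[0,0,0],-0.4]]'

```text
t: 39.95
tool_pos: [0.5116, 0.247, 0.3085]
tool_rot: [0.0, -0.028, 1.0, 0.0]
ft_force: [-0.5, 1.0, -1.3]
gripper_width: 0.0699
```

```bash
python3 - <<'E'
from h import *
ob(); go([*(T-.141*TY),.312],1.627)
E
```

```text
t 39.95 tcp [0.5116 0.247  0.3085] tooly 1.627 F [-0.5  1.  -1.3] w 0.0699 q [0.33 0.16 0.03 1.44 0.   0.28]
shift [  -3.3 -141.5   -3.6] rot [0.001 0.    0.   ] rows 3.0
```

Call:
play_rows --commands '[[[0,-47,-4],[0,0,0],-0.3],[[-2,-94,-4],[0,0,0],-0.3],[[-3,-141,-4],[0,0,0],-0.3],[[-3,-141,-4],[0,0,0],-0.3],[[-3,-141,-4],[0,0,0],-0.3],[[-3,-141,-4],[0,0,0],-0.3]]'

```text
t: 40.7
tool_pos: [0.5224, 0.1073, 0.3122]
tool_rot: [-0.0, -0.029, 1.0, 0.0]
ft_force: [0.6, -0.0, 0.4]
gripper_width: 0.0554
```

```bash
python3 - <<'E'
from h import *
ob(); c=cam("wrist"); save(c,"w21.png",1.5); go([*(T-.141*TY),.262],1.627)
E
```

```text
t 40.7 tcp [0.5224 0.1073 0.3122] tooly 1.629 F [ 0.6 -0.   0.4] w 0.0554 q [ 0.08  0.07 -0.06  1.44  0.    0.02]
shift [-0.4 -1.6 50.4] rot [ 0.001 -0.     0.002] rows 1.0
```

View pics/w21.png

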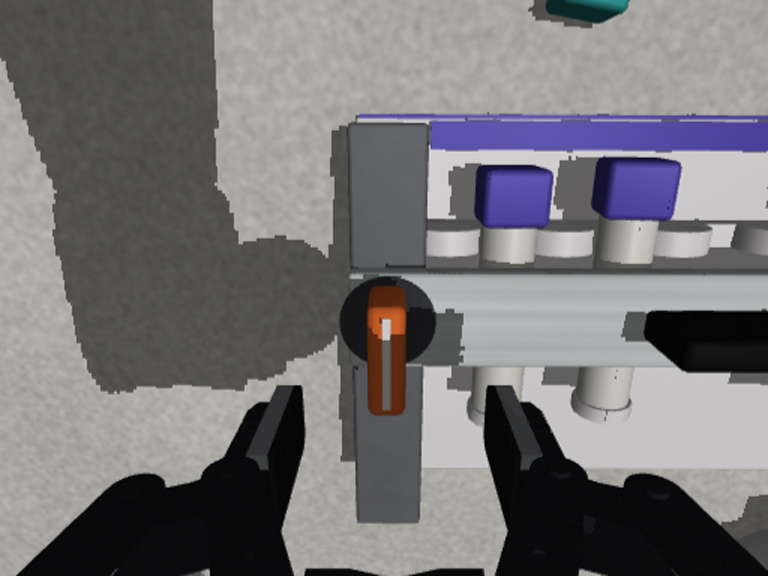

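Call:
play_rows --commands '[[[0,-1,25],[0,0,0],-0.3],[[0,-1,50],[0,0,0],-0.3],[[0,-1,50],[0,0,0],0],[[0,-1,50],[0,0,0],0.3],[[0,-1,50],[0,0,0],1],[[0,-1,50],[0,0,0],1],[[0,-1,50],[0,0,0],1],[[0,-1,50],[0,0,0],1]]'

```text
t: 41.75
tool_pos: [0.5234, 0.105, 0.264]
tool_rot: [0.002, -0.028, 1.0, -0.0]
ft_force: [0.2, -3.2, 4.5]
gripper_width: 0.0127
```

Call:
play_rows --commands '[[[0,0,3],[0,0,0],1],[[0,0,6],[0,0,0],1],[[0,0,9],[0,0,0],1],[[0,0,12],[0,0,0],1],[[0,0,12.5],[0,0,0],1],[[0,0,12.5],[0,0,0],1]]'

```text
t: 42.5
tool_pos: [0.5234, 0.105, 0.2521]
tool_rot: [0.002, -0.028, 1.0, -0.0]
ft_force: [-1.5, -2.7, 8.4]
gripper_width: 0.0128
```

```bash
python3 - <<'E'
from h import *
ob()
E
```

```text
t 42.5 tcp [0.5234 0.105  0.2521] tooly 1.627 F [-1.5 -2.7  8.4] w 0.0128 q [ 0.07  0.09 -0.16  1.32 -0.    0.02]
```

Call:
play_rows --commands '[[[0,0,1],[0,0,0.18],1],[[0,0,1],[0,0,0.36],1],[[0,0,1],[0,0,0.54],1],[[0,0,1],[0,0,0.72],1],[[0,0,1],[0,0,0.9],1],[[0,0,1],[0,0,1.08],1],[[0,0,1],[0,0,1.26],1],[[0,0,1],[0,0,1.44],1]]'

```text
t: 43.5
tool_pos: [0.5236, 0.1034, 0.252]
tool_rot: [0.004, 0.641, 0.768, -0.001]
ft_force: [-1.9, -8.9, 13.1]
gripper_width: 0.0128
```

Call:
play_rows --commands '[[[0,0,0],[0,0,0.145],1],[[0,0,0],[0,0,0.145],1],[[0,0,0],[0,0,0.145],1],[[0,0,0],[0,0,0.145],1]]'

```text
t: 44.0
tool_pos: [0.5234, 0.1033, 0.252]
tool_rot: [0.004, 0.693, 0.721, -0.001]
ft_force: [-3.2, -9.0, 12.5]
gripper_width: 0.013
```

```bash
python3 - <<'E'
from h import *
ob()
E
```

```text
t 44.0 tcp [0.5234 0.1033 0.252 ] tooly 0.04 F [-3.2 -9.  12.5] w 0.013 q [ 0.07  0.09 -0.16  1.32 -0.01  1.6 ]
```

Call:
play_rows --commands '[[[0,0,-3],[0,0,0],1],[[0,0,-6],[0,0,0],1],[[0,0,-8],[0,0,0],1],[[0,0,-8],[0,0,0],0],[[0,0,-8],[0,0,0],-0.3],[[0,0,-8],[0,0,0],-0.3],[[0,0,-58],[0,0,0],-0.3],[[0,0,-58],[0,0,0],-0.3]]'

```text
t: 45.0
tool_pos: [0.5241, 0.1058, 0.3114]
tool_rot: [0.002, 0.692, 0.722, 0.003]
ft_force: [1.0, -0.6, 0.8]
gripper_width: 0.0555
```

```bash
python3 - <<'E'
from h import *
ob(); c=cam("wrist"); save(c,"w22.png",1.5); go([*(T+.141*TY),.312],1.627)
E
```

```text
t 45.0 tcp [0.5241 0.1058 0.3114] tooly 0.043 F [ 1.  -0.6  0.8] w 0.0555 q [ 0.07  0.07 -0.07  1.43  0.    1.6 ]
shift [282.2  -4.4  -2.3] rot [ 0.005  0.003 -1.584] rows 9.0
```

View pics/w22.png

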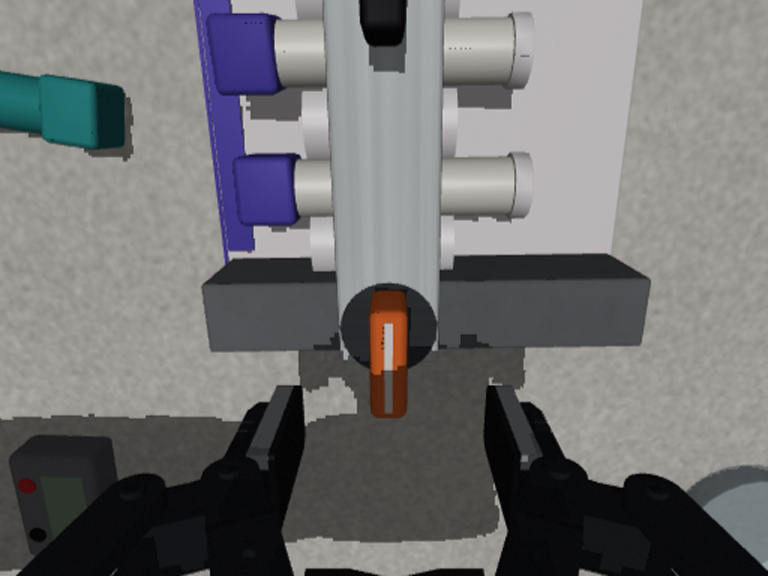

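Call:
play_rows --commands '[[[40,0,-2],[0,0,-0.18],-0.3],[[80,-1,-2],[0,0,-0.36],-0.3],[[120,-2,-2],[0,0,-0.54],-0.3],[[160,-3,-2],[0,0,-0.72],-0.3],[[200,-4,-2],[0,0,-0.9],-0.3],[[240,-4,-2],[0.003,0.003,-1.08],-0.3],[[282,-4,-2],[0.005,0.003,-1.26],-0.3],[[282,-4,-2],[0.005,0.003,-1.44],-0.3]]'

```text
t: 46.05
tool_pos: [0.5056, 0.3897, 0.3069]
tool_rot: [-0.004, 0.039, 0.999, -0.001]
ft_force: [0.7, 0.3, 0.5]
gripper_width: 0.0555
```

Call:
play_rows --commands '[[[0,0,0],[0,0,-0.144],-0.3],[[0,0,0],[0,0,-0.144],-0.3],[[0,0,0],[0,0,-0.144],-0.3],[[0,0,0],[0,0,-0.144],-0.3]]'

```text
t: 46.55
tool_pos: [0.5069, 0.3867, 0.3091]
tool_rot: [-0.002, -0.027, 1.0, -0.0]
ft_force: [0.1, 0.3, -0.4]
gripper_width: 0.0557
```

```bash
python3 - <<'E'
from h import *
ob(); c=cam("wrist"); save(c,"w23.png",1.5); go([.5066,.3875,.262],1.627)
E
```

```text
t 46.55 tcp [0.5069 0.3867 0.3091] tooly 1.625 F [ 0.1  0.3 -0.4] w 0.0557 q [0.55 0.35 0.25 1.48 0.   0.49]
shift [ 0.   0.8 47.3] rot [-0.    -0.005 -0.002] rows 1.0
```

View pics/w23.png

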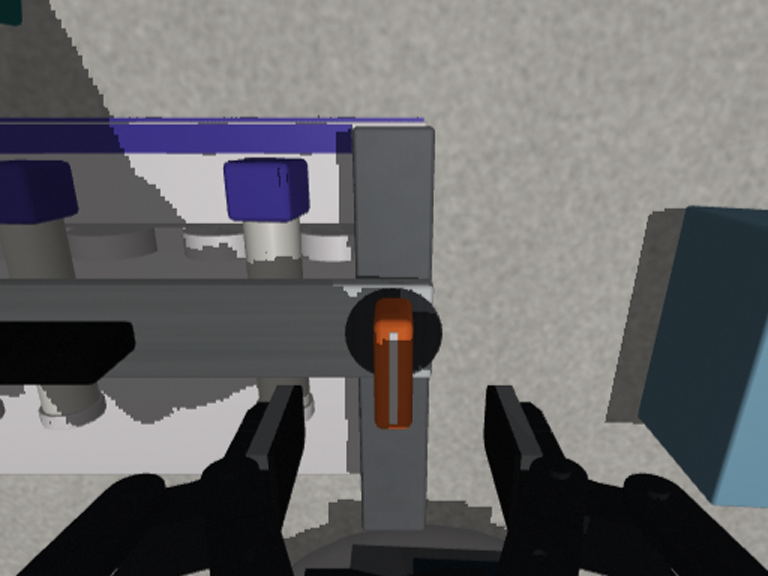

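Call:
play_rows --commands '[[[0,0,24],[0,-0.005,0],-0.3],[[0,0,47],[0,-0.005,0],-0.3],[[0,0,47],[0,-0.005,0],0],[[0,0,47],[0,-0.005,0],0.3],[[0,0,47],[0,-0.005,0],1],[[0,0,47],[0,-0.005,0],1],[[0,0,47],[0,-0.005,0],1],[[0,0,47],[0,-0.005,0],1]]'

```text
t: 47.6
tool_pos: [0.5072, 0.3866, 0.2636]
tool_rot: [0.001, -0.027, 1.0, -0.0]
ft_force: [1.1, -3.5, 4.1]
gripper_width: 0.0129
```

Call:
play_rows --commands '[[[0,0,3],[0,0,0],1],[[0,0,6],[0,0,0],1],[[0,0,9],[0,0,0],1],[[0,0,12],[0,0,0],1],[[0,0,12.5],[0,0,0],1],[[0,0,12.5],[0,0,0],1]]'

```text
t: 48.35
tool_pos: [0.5072, 0.3866, 0.2519]
tool_rot: [0.002, -0.027, 1.0, -0.0]
ft_force: [0.1, -5.1, 8.9]
gripper_width: 0.0132
```

```bash
python3 - <<'E'
from h import *
ob()
E
```

```text
t 48.35 tcp [0.5072 0.3866 0.2519] tooly 1.626 F [ 0.1 -5.1  8.9] w 0.0132 q [ 0.55  0.36  0.15  1.36 -0.    0.49]
```

Call:
play_rows --commands '[[[0,0,1],[0,0,0.18],1],[[0,0,1],[0,0,0.36],1],[[0,0,1],[0,0,0.54],1],[[0,0,1],[0,0,0.72],1],[[0,0,1],[0,0,0.9],1],[[0,0,1],[0,0,1.08],1],[[0,0,1],[0,0,1.26],1],[[0,0,1],[0,0,1.44],1]]'

```text
t: 49.35
tool_pos: [0.5075, 0.387, 0.2518]
tool_rot: [0.002, 0.641, 0.768, 0.002]
ft_force: [0.3, -3.5, 9.9]
gripper_width: 0.0127
```

Call:
play_rows --commands '[[[0,0,0],[0,0,0.145],1],[[0,0,0],[0,0,0.145],1],[[0,0,0],[0,0,0.145],1],[[0,0,0],[0,0,0.145],1]]'

```text
t: 49.85
tool_pos: [0.5076, 0.387, 0.2518]
tool_rot: [0.002, 0.693, 0.721, 0.002]
ft_force: [-0.3, -3.7, 9.6]
gripper_width: 0.0129
```

Call:
play_rows --commands '[[[0,0,-3],[0,0,0],1],[[0,0,-6],[0,0,0],1],[[0,0,-8],[0,0,0],1],[[0,0,-8],[0,0,0],0],[[0,0,-8],[0,0,0],-0.3],[[0,0,-8],[0,0,0],-0.3],[[0,0,-58],[0,0,0],-0.3],[[0,0,-58],[0,0,0],-0.3]]'

```text
t: 50.85
tool_pos: [0.5077, 0.3878, 0.3117]
tool_rot: [0.001, 0.692, 0.722, 0.004]
ft_force: [-0.1, 0.1, -0.1]
gripper_width: 0.0556
```

```bash
python3 - <<'E'
from h import *
ob(); c=cam("wrist"); save(c,"w24.png",1.5)
go([.47,.25,.42],1.627)
E
```

```text
t 50.85 tcp [0.5077 0.3878 0.3117] tooly 0.041 F [-0.1  0.1 -0.1] w 0.0556 q [ 0.55  0.34  0.25  1.47 -0.    2.08]
shift [-135.6  -42.4 -111. ] rot [ 0.006  0.002 -1.586] rows 9.0
```

View pics/w24.png

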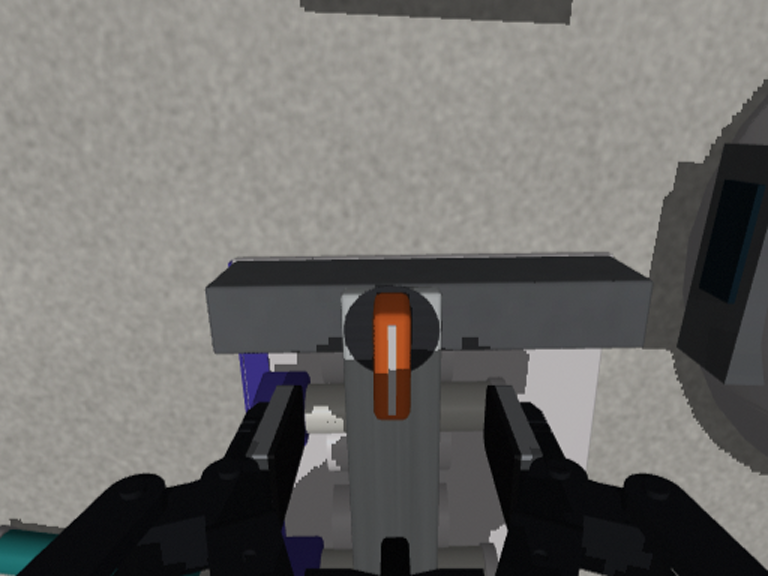

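Both wings lie along the bar again. I'll back off to a high viewpoint for an overall check.

Call:
play_rows --commands '[[[-16,-5,-20],[0,0,-0.18],-0.3],[[-32,-10,-40],[0,0,-0.36],-0.3],[[-50,-16,-60],[0,0,-0.54],-0.3],[[-68,-22,-80],[0,0,-0.72],-0.3],[[-86,-28,-100],[0,0,-0.9],-0.3],[[-105,-34,-111],[0,0,-1.08],-0.3],[[-120,-38,-111],[0,0,-1.26],-0.3],[[-135,-42,-111],[0,0,-1.44],-0.3]]'

```text
t: 51.9
tool_pos: [0.4699, 0.2499, 0.4168]
tool_rot: [-0.001, 0.042, 0.999, -0.0]
ft_force: [-0.2, 0.1, 0.0]
gripper_width: 0.0554
```

Call:
play_rows --commands '[[[0,0,0],[0,0,-0.146],-0.3],[[0,0,0],[0,0,-0.146],-0.3],[[0,0,0],[0,0,-0.146],-0.3],[[0,0,0],[0,0,-0.146],-0.3]]'

```text
t: 52.4
tool_pos: [0.4702, 0.2505, 0.4176]
tool_rot: [-0.0, -0.028, 1.0, -0.0]
ft_force: [-0.9, -0.0, 0.1]
gripper_width: 0.0556
```

```bash
python3 - <<'E'
from h import *
ob(); c=cam("wrist"); save(c,"w25.png",1.5)
s=cam("side"); save(s,"s25.png",4,(140,100,290,220))
E
```

```text
t 52.4 tcp [0.4702 0.2505 0.4176] tooly 1.626 F [-0.9 -0.   0.1] w 0.0556 q [ 0.36  0.07  0.15  1.65 -0.    0.31]
```

View pics/w25.png

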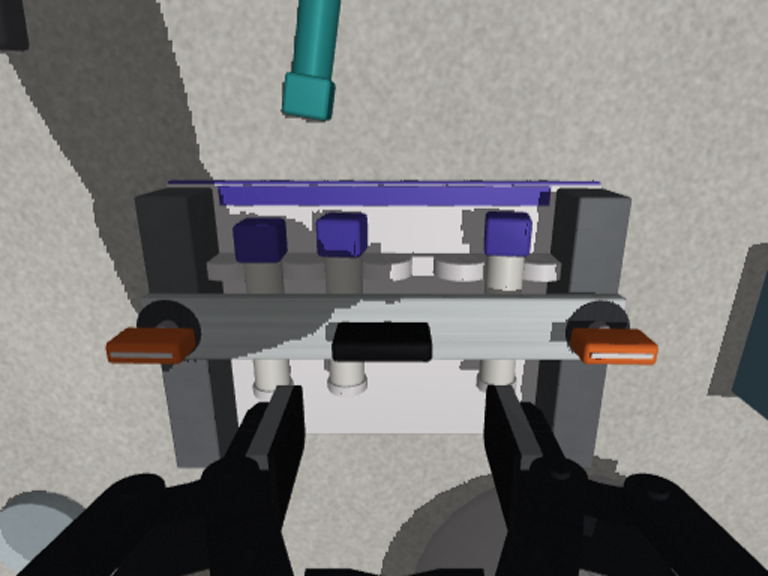

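View pics/s25.png

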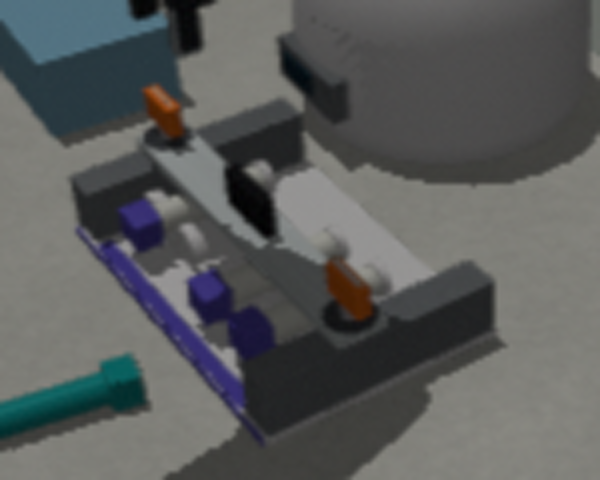

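```bash
python3 - <<'E'
from h import *
c=cam("wrist"); im=c[0]
a=im[205:255,65:140]; b=im[205:255,375:450]
cv2.imwrite("pics/w26.png",cv2.resize(np.vstack([a,b])[:,:,::-1],None,fx=6,fy=6,interpolation=cv2.INTER_CUBIC))
E
```

```text
(no output)
```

View pics/w26.png

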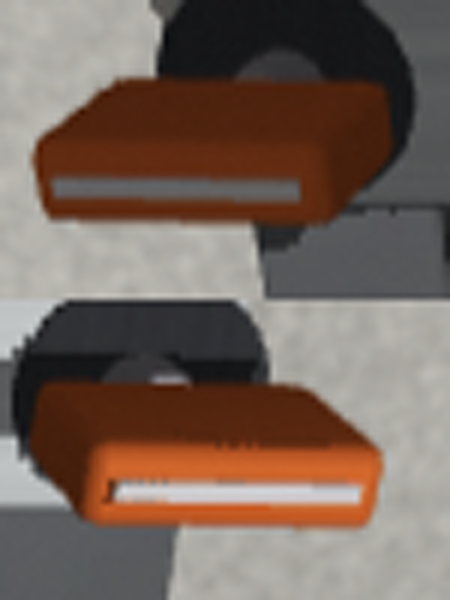

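```bash
python3 - <<'E'
from h import *
c=cam("wrist")
for z in (.1105,.114,.1020):
    P=ray([(73.7,236.2),(115,236.8),(394.2,236.75),(435.3,237.3)],c,z); q=tr(P)
    print(z,q.tolist(),"sep",np.linalg.norm((P[2]+P[3]-P[0]-P[1])/2), [np.arctan2(q[i+1,0]-q[i,0],q[i+1,1]-q[i,1]).round(3) for i in (0,2)])
ct=cam("top")
for n,col in (("jar",(100,118)),):
    pass
save(ct,"t4.png",1.5)
E
```

```text
0.1105 [[0.0016, -0.1598], [0.0023, -0.1235], [0.0024, 0.1233], [0.003, 0.1597]] sep 0.28317057819008684 [np.float64(0.019), np.float64(0.016)]
0.114 [[0.0, -0.1577], [0.0006, -0.1218], [0.0008, 0.1218], [0.0013, 0.1578]] sep 0.2795884557678998 [np.float64(0.017), np.float64(0.014)]
0.102 [[0.0056, -0.165], [0.0062, -0.1275], [0.0064, 0.1269], [0.007, 0.1644]] sep 0.2918700183582554 [np.float64(0.016), np.float64(0.016)]
```

View pics/t4.png

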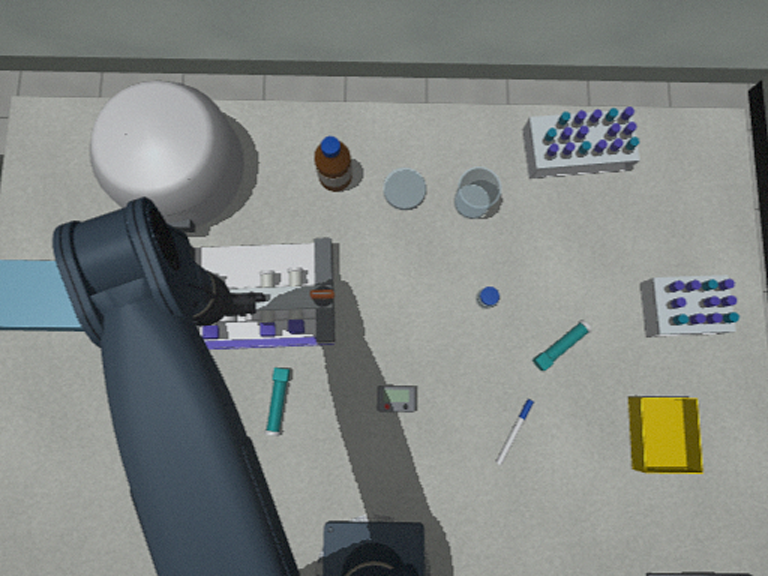

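```bash
python3 -c "
from h import *
ob(); print(ctrl.job_done())"
```

```text
t 52.65 tcp [0.4702 0.2504 0.418 ] tooly 1.627 F [-0.  -0.4 -0.6] w 0.0555 q [ 0.36  0.07  0.15  1.65 -0.    0.31]
the job is handed in; nothing more can be done
None
```

The job is handed in. All three violet-capped tubes are packed, the bar is at its front stop and both studs are locked again. It took 52.7 s of robot time.

I unlocked both studs and pushed the bar back to its rear stop. I laid the tubes in cradles 1, 2 and 4 with caps to the front, pulled the bar forward by its handle until it met the stop, and relocked both studs.

**What the last checks showed:**
- **Tubes:** after placing, the cap–body joints measured about -39, -42 and -43 mm in tray x. The nominal value is -42 mm. Sideways they were within about 3 mm of their cradle middles, and all caps face the stripe.
- **Bar:** the wing centres are within about 3 mm of tray x = 0.
- **Studs:** both wings lie within 0.02 rad of the bar's direction. Their spacing measured 283 mm for the locked height of 110.5 mm. That fits sprung studs (true spacing 282 mm); it would read about 292 mm if they were still pressed in.
- **Rest of the scene:** the jar, petri dish, beaker, flask and turquoise tubes look undisturbed in the top view, and the gripper is clear of everything.

**Uncertain:** the height check is only good to about 1.5 mm, so the studs seating in their notches is inferred from the spacing, not read directly. One check disagreed at first: the first tube seemed about 12 mm too far back, but that picture was taken while the arm was still moving, and a repeat at rest put it about 1 mm off.

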